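# Lay the parts of a stripped projector in their fitted foam trays

## Robot

A 7-joint arm with a two-finger parallel gripper is mounted at the origin on the work surface. World frame = base frame: x ahead of the robot, y to its left, z up, the work surface at z = 0. Lengths are in m, angles in rad, forces in N, time in s.
With the tool pointing down it reaches from about 0.35 to 0.9 m from the base axis. Payload 7.2 kg.
Tool frame: the origin (TCP) lies midway between the tips of the shut fingers; the grasp point (between the pads) lies 19 mm behind it; z points along the fingers, x is the direction in which the jaws open and shut, and the axes are right-handed (so a half turn about z gives the same grasp; the last joint's range is limited). The gripper opens to 85 mm and grips with 20 to 120 N. Pads are 22 mm wide; open, the fingers measure 114 mm over their backs; the gripper's body (76 mm by 85 mm) begins 54 mm behind the grasp point. The pads swing forward as they close: fully open they stand 13 mm farther back than shut.
Start: joints at [1.183, 0.411, -0.013, 1.596, 0.006, 1.134, -0.082], TCP at [0.196, -0.593, 0.231] pointing down, gripper open.
Joint ranges: [-2.95, 2.95], [-0.29, 1.99], [-1.47, 1.44], [0.14, 2.54], [-1.03, 4.17], [0.13, 1.85], [-2.86, 2.86]. Speed limits (rad/s): [2.39, 2.39, 3.01, 3.01, 3.14, 3.14, 3.14].

## Interface

Orientations are given as a unit quaternion [x, y, z, w].
In Python, from plant import status, imaging, job gives the robot as it stands.
- The arm moves only by the shell command python3 -m pendant 'ROWS' [OPENING] [FORCE]. ROWS is JSON, a list of rows, each a list of 6 numbers: the shift along the tool's x, y, z normalised to -1 to 1, where 1 is 0.05 m, then the turn, a rotation vector about the tool's x, y, z normalised to -1 to 1, where 1 is pi rad. A call has 1 to 20 rows; each row shifts and turns the pose as measured when the row begins, along the tool's axes as they then stand; what a row does not reach is not made up. A row lasts 1/8 s, in which the tool goes at most 62.5 mm and 10.7 degrees, less where a joint would pass 70% of its speed; a pose out of reach is approached as far as the arm can. A call with a number of a shift or a turn outside -1 to 1 is refused whole. A call with a gripper value outside its range is refused whole. OPENING is the opening, from -1 (shut) to 1 (fully open), so that 0 is half open, set as the call begins (- or left out, the last holds). The fingers move at their own pace and stop on an object; FORCE is the grip in N (left out, the last holds). Time passes only in rows, so rows that do not move let the fingers close. It gives the time, the measured TCP pose, the force and the opening at its end, in the units of the state.
- status.get_state(): the state, without advancing time (a new reading comes with each control period).
- imaging.grab_frame(name): name is "scene" or "top"; returns (picture, depth): 384x512x3 uint8, red, green, blue; 384x512 float32, m along the optical axis (not along the pixel's ray), 0 where there is no reading.
- imaging.calibration(name): a dict with "intrinsics" (3x3 intrinsics, pixels), "D" ([k1, k2, p1, p2, k3] as OpenCV has them; the pictures are not rectified), "world_from_camera" (4x4, takes a point from camera to world coordinates). Camera axes: x right, y up, looking along -z (the intrinsics and any distortion apply to the point x, -y, -z); pixel columns grow to the right and rows downward; lengths in m; the calibration is good to about 2 mm. A picture is of the moment at which its call begins. calibration takes no time and is no camera call.
- job.sign_off(): hands the job in, once; it reports no verdict.
Trained networks look in the newest picture that a camera, given by its name, has taken for a name from the list of things; names that differ only in an ending like _2 or _b are one class to them, and where a whole thing is asked for, a point or a joint stands for the part that bears it (a point fixed in the world has none). Each returns a list of dicts, best first, with "p" (0 to 1); they miss things now and then, are a little off and sometimes report something else, mostly with a low value. They report only what shows in the picture. A call takes as long as a camera call. They do not tell look-alikes from the thing itself.
- imaging.recognise(camera, query): "xy" ([column, row] in pixels, amid what is visible of it).
The state is a dict: "time_s": time; "q": joint angles; "qd": joint speeds; "tau": joint torques, N m; "tcp_pos": TCP position; "orientation": TCP orientation; "ft_force": force on the tool from outside, world axes, zero at the start; "moment": the same for the moment, N m; "finger_gap": opening from 0.0 (shut) to 1.0 (fully open).
Only numpy, scipy, OpenCV 4.12 (cv2) and the standard library are available. Lean on these libraries where they do the work, as an engineer would, in place of code of your own. Each camera call takes 0.05 s, during which the arm holds its last target.

## Task

A projector has just been stripped for repair, and its two lenses, its lamp module and its cooling fan stand about on the bench. Put each of them into the foam tray whose recess is cut for it, upright as it stands now and sitting flat on the floor of the recess. Set the parts down rather than letting them drop, and do not knock over the bottle of lens cleaner.

Things in the scene. Friction and masses are not known exactly. Their poses are not given: they have to be found in the camera images.
- long_lens_mid (a point): The larger lens: black cylinder with a silver band low down and a ribbed ring, standing upright with its glass upward. 84 mm tall; barrel 52 mm in diameter; a mount flange 60 mm in diameter and 8 mm thick at the very bottom. About 0.4 kg. The point is its centre, on its axis, 42 mm above its underside; z runs up its axis
- short_lens_mid (a point): The smaller lens: of the same make, 60 mm tall, barrel 36 mm in diameter, bottom flange 42 mm in diameter and 8 mm thick, standing upright with its glass upward. About 0.16 kg. The point is its centre, on its axis, 30 mm above its underside; z runs up its axis
- lamp_mid (a point): Lamp module: oblong grey plastic box 84 mm long (its x), 46 mm wide (its y) and 44 mm high, its top half open over a silver reflector, with a small wire loop standing 10 mm above its rear half. Sides flat and upright. About 0.24 kg. The point is the centre of the box, 22 mm above its underside; z up. It may lie at any angle on the bench and goes into its recess either way round
- fan_mid (a point): Cooling fan: square black frame 60 x 60 mm and 38 mm high with a round opening and grey blades, lying flat with its blades upward. About 0.11 kg. The point is its centre, 19 mm above its underside; x and y run along its sides, z up. Any of its four ways round will do
- long_lens_tray_seat (a point): Fixed tray, 120 x 120 mm, 16 mm high, turned up to 0.25 rad, grey plastic filled flush with dark foam (top 16 mm above the bench). One recess, 10 mm deep with a light grey floor, in the middle: a large round recess, 76 mm in diameter, for the larger lens. Point: centre of the recess floor, 6 mm above the bench; x, y along the tray's sides, z up
- short_lens_tray_seat (a point): Fixed tray, 120 x 120 mm, 16 mm high, turned up to 0.25 rad, grey plastic filled flush with dark foam (top 16 mm above the bench). One recess, 10 mm deep with a light grey floor, in the middle: a small round recess, 57 mm in diameter, for the smaller lens. Point: centre of the recess floor, 6 mm above the bench; x, y along the tray's sides, z up
- lamp_tray_seat (a point): Fixed tray, 120 x 120 mm, 16 mm high, turned up to 0.25 rad, grey plastic filled flush with dark foam (top 16 mm above the bench). One recess, 10 mm deep with a light grey floor, in the middle: an oblong recess, 100 mm along x and 62 mm along y, for the lamp module. Point: centre of the recess floor, 6 mm above the bench; x, y along the tray's sides, z up
- fan_tray_seat (a point): Fixed tray, 120 x 120 mm, 16 mm high, turned up to 0.25 rad, grey plastic filled flush with dark foam (top 16 mm above the bench). One recess, 10 mm deep with a light grey floor, in the middle: a square recess, 76 x 76 mm, its sides along x and y, for the fan. Point: centre of the recess floor, 6 mm above the bench; x, y along the tray's sides, z up
- bottle: Small brown glass bottle of lens cleaner with a white cap, 38 mm in diameter and 95 mm tall, standing upright and loose among the parts; to be left standing. Origin at the centre of its underside, z up
There are look-alikes about, which are no part of the job. Leave any green or orange look-alike of the part that bears fan_mid alone.

How it is judged:
At the end, for the whole second after the job is handed in: Each part stands in the recess cut for it: centre within 13 mm of the recess centre seen from above, underside less than 5 mm above the recess floor, upright within 0.14 rad, at rest (below 0.02 m/s) and released; the bottle stands upright (within 0.3 rad) (horizontal distance between long_lens_mid and long_lens_tray_seat below 0.013 m and z of long_lens_mid in the frame of long_lens_tray_seat below 0.047 m and angle between each of long_lens_mid, short_lens_mid, lamp_mid, fan_mid's own z axis and vertical below 0.14 rad and linear speed of each of long_lens, short_lens, lamp, fan below 0.02 m/s and contact force between the fingers and long_lens below 0.1 N and horizontal distance between short_lens_mid and short_lens_tray_seat below 0.013 m and z of short_lens_mid in the frame of short_lens_tray_seat below 0.035 m and contact force between the fingers and short_lens below 0.1 N and horizontal distance between lamp_mid and lamp_tray_seat below 0.013 m and z of lamp_mid in the frame of lamp_tray_seat below 0.027 m and contact force between the fingers and lamp below 0.1 N and horizontal distance between fan_mid and fan_tray_seat below 0.013 m and z of fan_mid in the frame of fan_tray_seat below 0.024 m and contact force between the fingers and fan below 0.1 N and angle between bottle's own z axis and vertical below 0.3 rad); the robot touches nothing.
It fails at once if the long lens is dropped: it moves faster than 0.65 m/s (a free fall of about 20 mm) with no finger touching it (contact force between the fingers and long_lens below 0.01 N and linear speed of long_lens above 0.65 m/s).
It fails at once if the short lens is dropped: it moves faster than 0.65 m/s (a free fall of about 20 mm) with no finger touching it (contact force between the fingers and short_lens below 0.01 N and linear speed of short_lens above 0.65 m/s).
It fails at once if the lamp module is dropped: it moves faster than 0.65 m/s (a free fall of about 20 mm) with no finger touching it (contact force between the fingers and lamp below 0.01 N and linear speed of lamp above 0.65 m/s).
It fails at once if the fan is dropped: it moves faster than 0.65 m/s (a free fall of about 20 mm) with no finger touching it (contact force between the fingers and fan below 0.01 N and linear speed of fan above 0.65 m/s).
It fails at once if the bottle is knocked over (tilted by more than 0.5 rad) (angle between bottle's own z axis and vertical above 0.5 rad).
It also fails if it takes over 109 s, if anything falls off the work surface, if the arm or the gripper's body presses on something with over 40 N, if the wrist force passes 120 N, or if a joint passes its speed limit or range.

## Working session

There is one attempt and no reset: what is moved stays moved. The work goes in short steps, Python scripts to look and compute and a shell command to move; the robot and the scene stay as the last step left them, time stands still between calls to the robot, and variables do not carry over. Pictures are saved under pics/ and viewed, and the job is handed in when it is done.

```bash
ls -la; mkdir -p pics; python3 - <<'E'
from plant import status, imaging, job
import cv2,numpy as np
print(status.get_state())
for n in("scene","top"):
    p,d=imaging.grab_frame(n)
    cv2.imwrite(f"pics/{n}0.png",cv2.cvtColor(p,cv2.COLOR_RGB2BGR)); np.save(f"{n}0.npy",d)
    c=imaging.calibration(n);print(n,c)
E
```

```text
total 12
drwxr-xr-x  3 agent agent 4096 Dec  7 09:46 .
drwxr-xr-x 23 root  root  4096 Dec  7 09:46 ..
drwxr-xr-x  2 agent agent 4096 Dec  7 09:46 pics
{'time_s': 0.0, 'q': array([ 1.18279867,  0.41192488, -0.01269739,  1.59704504,  0.00558988,
        1.13428041, -0.08218059]), 'qd': array([-1.12511545e-03,  3.93053055e-05,  6.87282988e-04,  5.08613880e-04,
        9.45939881e-04, -1.37096374e-03, -4.92986128e-04]), 'tau': array([ 3.54692511e-04, -6.00625563e+01,  6.82516079e-01, -2.99417925e+01,
        1.38733716e-02,  1.05941590e-02, -1.03742866e-05]), 'tcp_pos': array([ 0.19628534, -0.59286058,  0.23043716]), 'orientation': array([ 8.10678306e-01, -5.85491269e-01, -6.88628683e-04, -4.28569557e-04]), 'ft_force': array([-0.48893358,  0.53516729, -0.12686188]), 'moment': array([-0.01155539,  0.00385089, -0.00916086]), 'finger_gap': 0.9961609077516398}
scene {'intrinsics': array([[358.96579402,   0.        , 256.31404851],
       [  0.        , 358.96579402, 193.49444678],
       [  0.        ,   0.        ,   1.        ]]), 'D': array([0.00061797, 0.        , 0.        , 0.        ,
[... 192 characters left out ...]
3596676e-01],
       [ 8.33411615e-04,  6.42462881e-01,  7.66316352e-01,
         8.25674536e-01],
       [ 0.00000000e+00,  0.00000000e+00,  0.00000000e+00,
         1.00000000e+00]])}
top {'intrinsics': array([[355.49187422,   0.        , 255.09831318],
       [  0.        , 355.49187422, 191.19549059],
       [  0.        ,   0.        ,   1.        ]]), 'D': array([0.03268933, 0.        , 0.        , 0.        , 0.        ]), 'world_from_camera': array([[-0.0027591 ,  0.99775252, -0.06694992,  0.36481023],
       [-0.9999444 , -0.00207138,  0.01033934, -0.01140431],
       [ 0.01017742,  0.06697472,  0.99770276,  1.26825162],
       [ 0.        ,  0.        ,  0.        ,  1.        ]])}
```

View pics/top0.png

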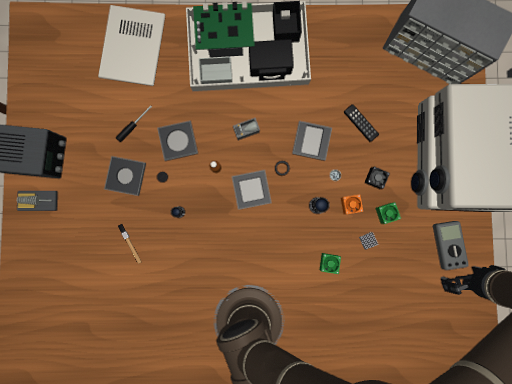

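View pics/scene0.png

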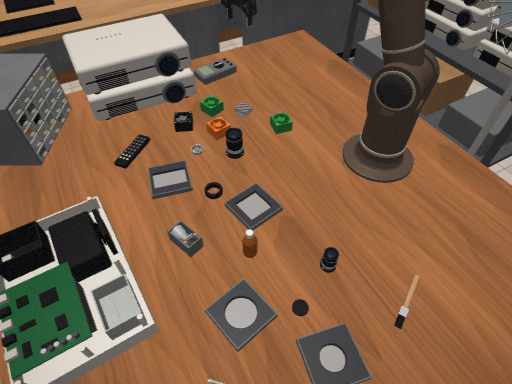

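The top view shows the large round tray at (178,140), small round (125,176), square (252,190) and oblong (312,141). The parts are the lamp (246,129), bottle (215,166), long lens (319,205), short lens (178,211) and black fan (377,177). Next I'll measure their poses.

```bash
cat > h.py <<'E'
import numpy as np,cv2
from plant import status,imaging,job
def cloud(n,d):
    c=imaging.calibration(n);K=c["intrinsics"];T=c["world_from_camera"]
    H,W=d.shape;u,v=np.meshgrid(np.arange(W),np.arange(H))
    p=cv2.undistortPoints(np.stack([u.ravel(),v.ravel()],1).astype(np.float64)[:,None],K,c["D"])[:,0].reshape(H,W,2)
    P=np.stack([p[...,0]*d,-p[...,1]*d,-d],-1)
    X=P@T[:3,:3].T+T[:3,3]; X[d<=0]=np.nan
    return X
def grab(n):
    p,d=imaging.grab_frame(n); return p,cloud(n,d)
E
python3 - <<'E'
from h import *
d={n:cloud(n,np.load(n+"0.npy")) for n in("scene","top")}
pix={"Tlong":(178,140),"Tshort":(125,176),"Tfan":(252,190),"Tlamp":(312,141),"lamp":(246,129),"bottle":(215,166),"long":(319,205),"short":(178,211),"fan":(377,177)}
for k,(u,v) in pix.items():
    c=d["top"][v,u];r=0.085 if k[0]=="T" else .06
    for n in d:
        X=d[n].reshape(-1,3);I=cv2.cvtColor(cv2.imread(f"pics/{n}0.png"),cv2.COLOR_BGR2RGB).reshape(-1,3)
        m=np.hypot(*(X[:,:2]-c[:2]).T)<r
        z0=np.nanmedian(X[m&(X[:,2]<.004)][:,2]) if (m&(X[:,2]<.004)).any() else 0
        lo=(.012,.022) if k[0]=="T" else (.012,.15)
        mm=m&(X[:,2]>lo[0])&(X[:,2]<lo[1]);P=X[mm]
        rect=cv2.minAreaRect((P[:,:2]*1000).astype(np.float32))
        print(k,n,len(P),"bench",np.round(z0*1000,1),"zmax",np.round(P[:,2].max()*1000),"rect",np.round(rect[0],1),np.round(rect[1],1),round(rect[2],1),end=" ")
        zt=P[:,2].max()
        t=P[P[:,2]>zt-.008][:,:2]; print("top mean",np.round(t.mean(0)*1000,1),"ext",np.round(np.ptp(t,axis=0)*1000), "c",np.round((t.max(0)+t.min(0))*500,1))
        if k[0]=="T":
            # floor: bright pixels inside
            f=m&(X[:,2]<.0105)&(np.hypot(*(X[:,:2]-np.array(rect[0])/1000).T)<.058)
            P=X[f];rect=cv2.minAreaRect((P[:,:2]*1000).astype(np.float32));print("   floor",len(P),np.round(np.median(P[:,2])*1000,1),np.round(rect[0],1),np.round(rect[1],1),round(rect[2],1),np.round(P.mean(0)*1000,1))
E
python3 - <<'E'
import cv2
a=cv2.imread("pics/top0.png")[110:280,90:420]
cv2.imwrite("pics/z0.png",cv2.resize(a,None,fx=2.4,fy=2.4,interpolation=cv2.INTER_CUBIC))
E
```

```text
Tlong scene 1863 bench -0.0 zmax 21.0 rect [630.7 252.8] [121.  121.1] 12.4 top mean [632.9 255.8] ext [141. 141.] c [631.5 253. ]
   floor 797 6.2 [630.4 250.7] [74.1 72.6] 2.1 [630.4 250.8   6.2]
Tlong top 752 bench -0.3 zmax 22.0 rect [632.1 252.4] [124.4 122.9] 13.3 top mean [630.2 252.7] ext [137. 143.] c [631.5 251.9]
   floor 332 5.7 [627.  259.2] [95.4 87.4] 7.4 [631.4 254.9   5.7]
Tshort scene 2529 bench -0.1 zmax 21.0 rect [505.2 435.9] [120.3 121. ] 79.0 top mean [502.5 434.4] ext [135. 139.] c [503.2 436. ]
   floor 570 6.4 [508.6 443.2] [74.6 54.1] 57.0 [503.3 435.4   6.4]
Tshort top 878 bench -0.6 zmax 22.0 rect [504.4 435.5] [120.7 119.4] 78.7 top mean [502.5 435. ] ext [137. 138.] c [504.9 435.5]
   floor 211 6.0 [508.7 435.5] [ 97.6 106.5] 4.5 [506.9 437.9   6. ]
Tfan scene 877 bench 0.2 zmax 20.0 rect [454.8  -9.5] [122.4 121.6] 11.6 top mean [456.   -6.6] ext [138. 138.] c [455.   -9.9]
   floor 517 6.5 [453.5 -12.8] [74.7 74.6] 11.7 [453.8 -12.8   6.6]
Tfan top 657 bench -0.2 zmax 22.0 rect [455.  -11.6] [119.9 119.6] 10.9 top mean [454.7 -12. ] ext [138. 137.] c 
[... 1059 characters left out ...]
55.1] 3.5 top mean [ 398.8 -242.9] ext [50. 52.] c [ 399.1 -243.4]
long top 243 bench -0.3 zmax 88.0 rect [ 398.1 -244. ] [51.5 50.9] 36.4 top mean [ 397.9 -245.5] ext [47. 51.] c [ 397.8 -245.1]
short scene 297 bench 0.1 zmax 62.0 rect [378.1 247.4] [35.8 35.9] 80.1 top mean [377.6 246.9] ext [35. 35.] c [377.2 246.8]
short top 120 bench -0.9 zmax 64.0 rect [376.  246.4] [34.4 35.9] 2.6 top mean [376.5 247.3] ext [34. 35.] c [376.  247.3]
fan scene 306 bench 0.3 zmax 43.0 rect [ 494.4 -450.7] [66.3 60.2] 66.6 top mean [ 495.  -451.3] ext [74. 79.] c [ 495.1 -451.2]
fan top 335 bench -0.2 zmax 42.0 rect [ 494.5 -451.8] [60.3 60.9] 66.6 top mean [ 494.7 -452.7] ext [74. 76.] c [ 494.2 -452.2]
```

View pics/z0.png

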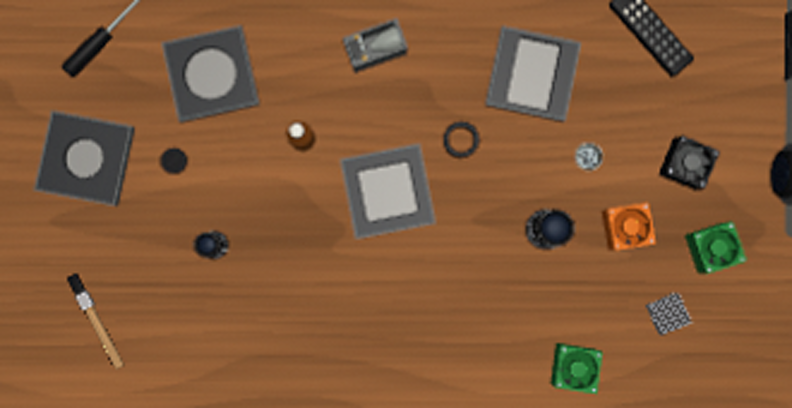

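```bash
cat >> h.py <<'E'
from scipy.spatial.transform import Rotation as R
def pose():
    s=status.get_state();r=R.from_quat(s["orientation"]);return s,s["tcp_pos"],r
def go(x,y,z,yaw,verbose=True):
    """turn first (deg, tool z, normalised), then shift in tool axes after the turn, in units of 0.05 m"""
    s,p,r=pose();m=r.as_matrix()
    y0=np.degrees(np.arctan2(m[1,0],m[0,0]));d=(yaw-y0+180)%360-180
    a=np.radians(yaw);X=np.array([np.cos(a),np.sin(a),0]);Z=np.array([0,0,-1.]);Y=np.cross(Z,X)
    D=np.array([x,y,z])-p
    # levelling: rotation vector in tool axes to make tool z vertical
    t=np.cross(m[:,2],Z);t=m.T@t
    print("t",round(s["time_s"],2),"p",np.round(p*1000,1),"yaw",round(y0,2),"gap",round(s["finger_gap"],3),"F",np.round(s["ft_force"],1))
    print("turn z total",round(-d/180,4),"lvl",np.round(t[:2]/np.pi,4),"shift",np.round([D@X/.05,D@Y/.05,D@Z/.05],3))
    c=m.T@D/.05; print("shift in present axes",np.round(c,3))
    print("world after-turn axes X",np.round(X,2),"Y",np.round(Y,2))
E
python3 - <<'E'
from h import *
for n in("scene","top"):
    X=cloud(n,np.load(n+"0.npy")).reshape(-1,3)
    m=(X[:,0]>.3)&(X[:,0]<.7)&(X[:,1]<-.49)&(X[:,1]>-.75)&(X[:,2]>.02)
    P=X[m]
    for y in np.arange(-.5,-.75,-.03):
        q=P[(P[:,1]<y)&(P[:,1]>y-.03)]
        if len(q):print(n,round(y,2),len(q),np.round(q.min(0),3),np.round(q.max(0),3))
go(.4945,-.452,.19,-23.4)
E
```

```text
scene -0.5 71 [ 0.343 -0.522  0.023] [ 0.407 -0.501  0.041]
scene -0.56 916 [ 0.388 -0.59   0.02 ] [ 0.624 -0.56   0.201]
scene -0.59 3785 [ 0.383 -0.62   0.02 ] [ 0.7   -0.59   0.213]
scene -0.62 601 [ 0.3   -0.65   0.021] [ 0.699 -0.62   0.215]
scene -0.65 476 [ 0.301 -0.68   0.02 ] [ 0.7   -0.65   0.214]
scene -0.68 436 [ 0.301 -0.71   0.02 ] [ 0.7   -0.68   0.215]
scene -0.71 399 [ 0.301 -0.74   0.022] [ 0.7   -0.71   0.215]
scene -0.74 124 [ 0.39  -0.75   0.205] [ 0.7   -0.74   0.213]
top -0.5 83 [ 0.347 -0.524  0.021] [ 0.405 -0.5    0.042]
top -0.56 652 [ 0.391 -0.59   0.021] [ 0.519 -0.566  0.198]
top -0.59 3150 [ 0.384 -0.62   0.02 ] [ 0.7   -0.59   0.216]
top -0.62 1110 [ 0.302 -0.65   0.022] [ 0.699 -0.62   0.216]
top -0.65 1198 [ 0.302 -0.68   0.022] [ 0.7   -0.65   0.217]
top -0.68 1205 [ 0.302 -0.71   0.027] [ 0.7   -0.68   0.216]
top -0.71 1183 [ 0.302 -0.74   0.023] [ 0.7   -0.71   0.216]
top -0.74 371 [ 0.38 -0.75  0.09] [ 0.7   -0.74   0.215]
t 0.1 p [ 196.3 -592.9  230.5] yaw -71.67 gap 1.0 F [-0.2  0.9 -0.3]
turn z total -0.2682 lvl [0.     0.0005] shift [ 4.354 -4.954  0.811]
shift in present axes [-0.798 -6.547  0.811]
world after-turn axes X [ 0.92 -0.4   0.  ] Y [-0.4  -0.92 -0.  ]
```

```bash
python3 -m pendant '[[0,0,0,0,0,-0.054],[0,0,0,0,0,-0.054],[0,0,0,0,0,-0.054],[0,0,0,0,0,-0.054],[0,0,0,0,0,-0.054]]' 1 40; python3 -c "
from h import *
go(.4945,-.452,.19,-23.4)"
```

```text
time_s: 0.72
tcp_pos: [0.1959, -0.5914, 0.2278]
orientation: [0.982, -0.187, -0.002, -0.003]
ft_force: [0.3, -0.9, 0.7]
finger_gap: 1.0
t 0.72 p [ 195.9 -591.4  227.8] yaw -21.56 gap 1.0 F [ 0.3 -0.9  0.7]
turn z total 0.0102 lvl [-0.0015  0.0015] shift [ 4.374 -4.93   0.757]
shift in present axes [ 4.534 -4.783  0.757]
world after-turn axes X [ 0.92 -0.4   0.  ] Y [-0.4  -0.92 -0.  ]
```

```bash
python3 -m pendant '[[0.65,-0.68,0,0,0,0.01],[0.65,-0.68,0,0,0,0],[0.65,-0.68,0,0,0,0],[0.65,-0.68,0,0,0,0],[0.65,-0.68,0.2,0,0,0],[0.65,-0.68,0.2,0,0,0],[0.4,-0.4,0.2,0,0,0],[0,0,0,0,0,0]]'; python3 -c "
from h import *
go(.4945,-.452,.12,-23.4)"
```

```text
time_s: 1.72
tcp_pos: [0.4867, -0.4651, 0.1921]
orientation: [0.979, -0.203, -0.005, -0.005]
ft_force: [-0.1, -0.3, -0.4]
finger_gap: 0.998
t 1.73 p [ 486.7 -465.1  192.1] yaw -23.45 gap 0.998 F [-0.1 -0.3 -0.4]
turn z total -0.0003 lvl [-0.0024  0.0036] shift [ 0.039 -0.302  1.441]
shift in present axes [ 0.055 -0.291  1.443]
world after-turn axes X [ 0.92 -0.4   0.  ] Y [-0.4  -0.92 -0.  ]
```

```bash
python3 -m pendant '[[0.02,-0.15,0.5,-0.0024,0.0036,0],[0.02,-0.15,0.8,0,0,0],[0,0,0.8,0,0,0],[0,0,0.5,0,0,0],[0,0,0,0,0,0]]'; python3 -c "
from h import *
go(.4945,-.452,.009,-23.4)"
```

```text
time_s: 2.35
tcp_pos: [0.4889, -0.4567, 0.0597]
orientation: [0.979, -0.206, -0.001, 0.002]
ft_force: [0.7, 0.2, 0.3]
finger_gap: 0.995
t 2.35 p [ 488.9 -456.7   59.7] yaw -23.79 gap 0.995 F [0.7 0.2 0.3]
turn z total -0.0022 lvl [0.0014 0.0002] shift [ 0.065 -0.131  1.013]
shift in present axes [ 0.065 -0.136  1.012]
world after-turn axes X [ 0.92 -0.4   0.  ] Y [-0.4  -0.92 -0.  ]
```

```bash
python3 -m pendant '[[0.07,-0.14,0.2,0.0014,0,-0.002],[0,0,0.4,0,0,0],[0,0,0.3,0,0,0],[0,0,0.1,0,0,0],[0,0,0,0,0,0]]'; python3 -c "
from h import *
go(.4945,-.452,.009,-23.4)
p,X=grab('scene');cv2.imwrite('pics/s1.png',cv2.resize(p[70:190,120:300],None,fx=4,fy=4)[:,:,::-1])"
```

```text
time_s: 2.98
tcp_pos: [0.4956, -0.4537, 0.0093]
orientation: [0.979, -0.204, 0.001, 0.001]
ft_force: [-0.2, -0.5, -0.2]
finger_gap: 0.999
t 2.98 p [ 495.6 -453.7    9.3] yaw -23.49 gap 0.999 F [-0.2 -0.5 -0.2]
turn z total -0.0005 lvl [ 0.0004 -0.0009] shift [-0.033 -0.023  0.006]
shift in present axes [-0.033 -0.023  0.006]
world after-turn axes X [ 0.92 -0.4   0.  ] Y [-0.4  -0.92 -0.  ]
```

View pics/s1.png

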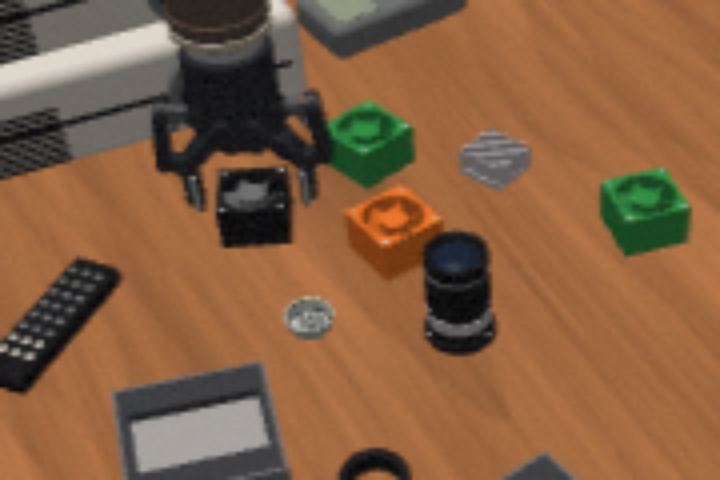

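The fingers straddle the black fan (crop 255,205) and are clear of the green and orange ones. Closing.

```bash
python3 -m pendant '[[0,0,0,0,0,0],[0,0,0,0,0,0],[0,0,0,0,0,0],[0,0,0,0,0,0],[0,0,0,0,0,0],[0,0,0,0,0,0]]' -1 35; python3 -m pendant '[[0,0,-0.2,0,0,0],[0,0,-0.4,0,0,0],[0,0,-0.4,0,0,0],[0,0,0,0,0,0]]'; python3 -c "
from h import *
go(.455,-.0105,.16,11.3)
p,X=grab('scene');cv2.imwrite('pics/s2.png',cv2.resize(p[70:190,120:300],None,fx=4,fy=4)[:,:,::-1])"
```

```text
time_s: 3.78
tcp_pos: [0.4963, -0.4543, 0.011]
orientation: [0.979, -0.204, 0.002, 0.002]
ft_force: [-0.1, -0.3, -0.4]
finger_gap: 0.696
time_s: 4.28
tcp_pos: [0.4968, -0.4547, 0.066]
orientation: [0.979, -0.204, 0.003, 0.002]
ft_force: [1.0, -0.9, -0.9]
finger_gap: 0.695
t 4.28 p [ 496.8 -454.7   66. ] yaw -23.5 gap 0.695 F [ 1.  -0.9 -0.9]
turn z total -0.1933 lvl [ 0.0009 -0.0023] shift [ 0.921 -8.875 -1.879]
shift in present axes [-4.296 -7.808 -1.932]
world after-turn axes X [0.98 0.2  0.  ] Y [ 0.2  -0.98  0.  ]
```

View pics/s2.png

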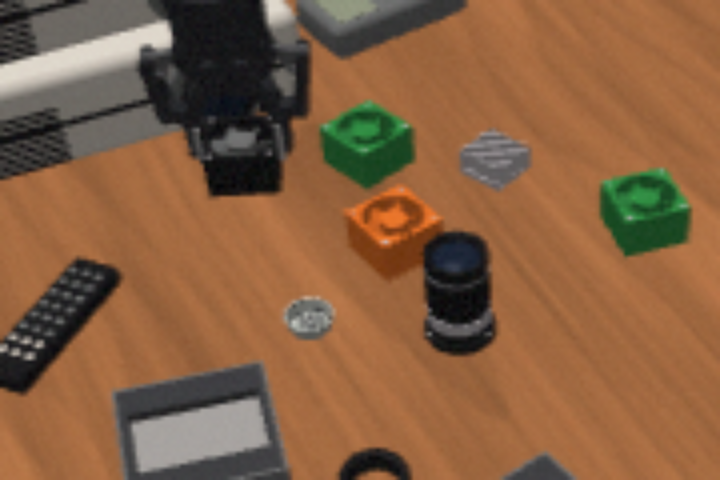

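The fan is lifted and level. Carrying it to the square tray.

```bash
python3 -m pendant '[[0,0,-0.4,0,0,-0.04],[0,0,-0.5,0,0,-0.05],[0,0,-0.5,0,0,-0.05],[0,0,-0.1,0,0,-0.05],[0.1,-0.5,0,0,0,0],[0.1,-0.9,0,0,0,0],[0.1,-1,0,0,0,0],[0.1,-1,0,0,0,0],[0.1,-1,0,0,0,0],[0.1,-1,0,0,0,0],[0.1,-1,0,0,0,0],[0.1,-1,0,0,0,0],[0.1,-0.8,0,0,0,0],[0,-0.4,0,0,0,0],[0,0,0,0,0,0]]'; python3 -c "
from h import *
go(.455,-.0105,.017,11.3)"
```

```text
time_s: 6.2
tcp_pos: [0.4457, -0.0102, 0.1355]
orientation: [0.995, 0.103, -0.001, 0.001]
ft_force: [-0.2, -0.3, -1.0]
finger_gap: 0.697
t 6.2 p [445.7 -10.2 135.5] yaw 11.82 gap 0.697 F [-0.2 -0.3 -1. ]
turn z total 0.0029 lvl [0.0004 0.0008] shift [0.18  0.043 2.37 ]
shift in present axes [0.186 0.042 2.37 ]
world after-turn axes X [0.98 0.2  0.  ] Y [ 0.2  -0.98  0.  ]
```

```bash
python3 -m pendant '[[0.18,0.04,0.3,0,0,0.003],[0,0,0.7,0,0,0],[0,0,0.6,0,0,0],[0,0,0.3,0,0,0],[0,0,0,0,0,0]]'; python3 -c "
from h import *
go(.455,-.0105,.017,11.3)
p,X=grab('scene');cv2.imwrite('pics/s3.png',cv2.resize(p[130:270,170:350],None,fx=4,fy=4)[:,:,::-1])"
```

```text
time_s: 6.82
tcp_pos: [0.4565, -0.0163, 0.0379]
orientation: [0.995, 0.095, -0.001, 0.002]
ft_force: [0.4, -0.5, -1.5]
finger_gap: 0.689
t 6.83 p [456.5 -16.3  37.9] yaw 10.94 gap 0.689 F [ 0.4 -0.5 -1.5]
turn z total -0.002 lvl [0.0013 0.0006] shift [-0.006 -0.12   0.417]
shift in present axes [-0.006 -0.122  0.417]
world after-turn axes X [0.98 0.2  0.  ] Y [ 0.2  -0.98  0.  ]
```

View pics/s3.png

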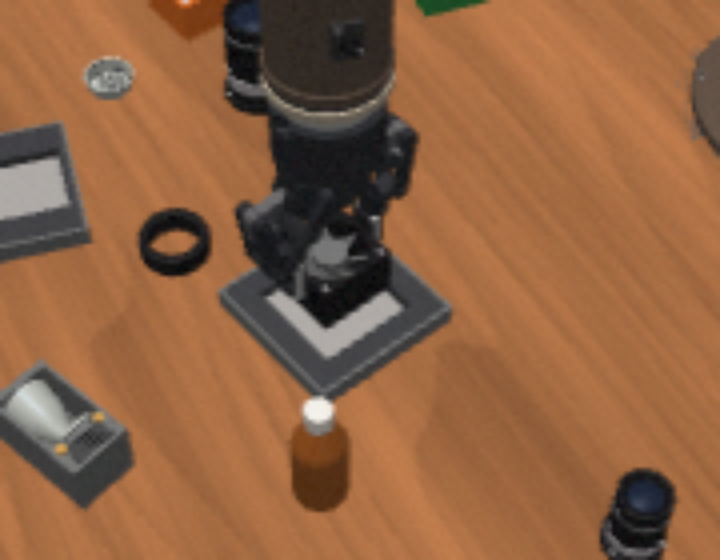

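```bash
python3 -m pendant '[[0,-0.12,0,0,0,-0.002],[0,0,0,0,0,0]]'; python3 -c "
from h import *
go(.455,-.0105,.017,11.3)"
```

```text
time_s: 7.12
tcp_pos: [0.4569, -0.0102, 0.0401]
orientation: [0.995, 0.098, 0.001, 0.003]
ft_force: [0.0, 0.2, -0.1]
finger_gap: 0.694
t 7.12 p [456.9 -10.2  40.1] yaw 11.3 gap 0.694 F [ 0.   0.2 -0.1]
turn z total 0.0 lvl [ 0.0017 -0.0007] shift [-0.039 -0.001  0.462]
shift in present axes [-0.04  -0.003  0.462]
world after-turn axes X [0.98 0.2  0.  ] Y [ 0.2  -0.98  0.  ]
```

```bash
python3 -m pendant '[[-0.03,0,0.15,0,0,0],[0,0,0.12,0,0,0],[0,0,0.1,0,0,0],[0,0,0.05,0,0,0],[0,0,0,0,0,0]]'; python3 -c "
from h import *
go(.455,-.0105,.017,11.3)
p,X=grab('scene');cv2.imwrite('pics/s4.png',cv2.resize(p[130:270,170:350],None,fx=4,fy=4)[:,:,::-1])"
```

```text
time_s: 7.75
tcp_pos: [0.4559, -0.0107, 0.0183]
orientation: [0.995, 0.099, 0.002, 0.003]
ft_force: [-0.3, -0.1, -1.2]
finger_gap: 0.693
t 7.75 p [455.9 -10.7  18.3] yaw 11.31 gap 0.693 F [-0.3 -0.1 -1.2]
turn z total 0.0 lvl [ 0.0019 -0.001 ] shift [-0.017 -0.007  0.026]
shift in present axes [-0.017 -0.008  0.026]
world after-turn axes X [0.98 0.2  0.  ] Y [ 0.2  -0.98  0.  ]
```

View pics/s4.png

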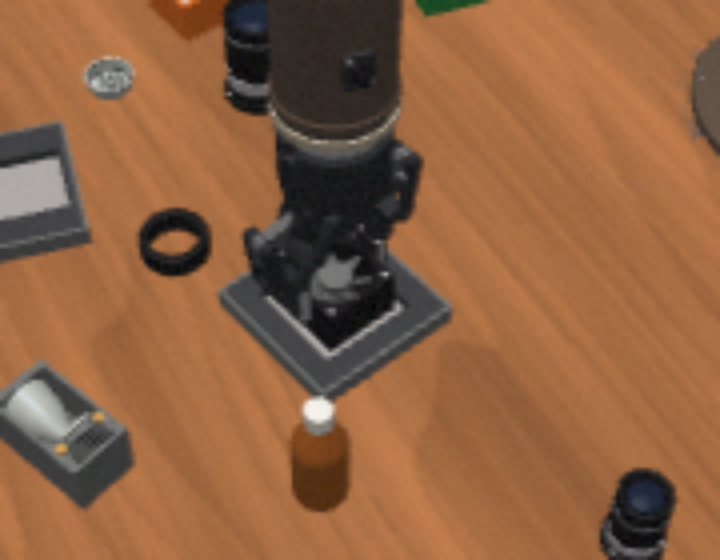

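```bash
python3 -m pendant '[[0,0,0.03,0,0,0],[0,0,0,0,0,0]]'; python3 -m pendant '[[0,0,0,0,0,0],[0,0,0,0,0,0],[0,0,0,0,0,0],[0,0,-0.2,0,0,0],[0,0,-0.5,0,0,0],[0,0,-0.8,0,0,0],[0,0,-0.8,0,0,0],[0,0,-0.2,0,0,0],[0,0,0,0,0,0]]' 1 35; python3 -c "
from h import *
go(.669,.007,.13,20)
p,X=grab('scene');cv2.imwrite('pics/s5.png',cv2.resize(p[130:270,170:350],None,fx=4,fy=4)[:,:,::-1])"
```

```text
time_s: 8.05
tcp_pos: [0.4562, -0.0107, 0.017]
orientation: [0.995, 0.098, 0.002, 0.003]
ft_force: [0.3, 0.6, -0.3]
finger_gap: 0.697
time_s: 9.18
tcp_pos: [0.4554, -0.0096, 0.1483]
orientation: [0.995, 0.099, 0.003, 0.003]
ft_force: [0.3, -0.7, -1.1]
finger_gap: 1.001
t 9.18 p [455.4  -9.6 148.3] yaw 11.36 gap 1.001 F [ 0.3 -0.7 -1.1]
turn z total -0.048 lvl [ 0.002  -0.0015] shift [4.127 1.149 0.367]
shift in present axes [4.251 0.513 0.391]
world after-turn axes X [0.94 0.34 0.  ] Y [ 0.34 -0.94  0.  ]
```

View pics/s5.png

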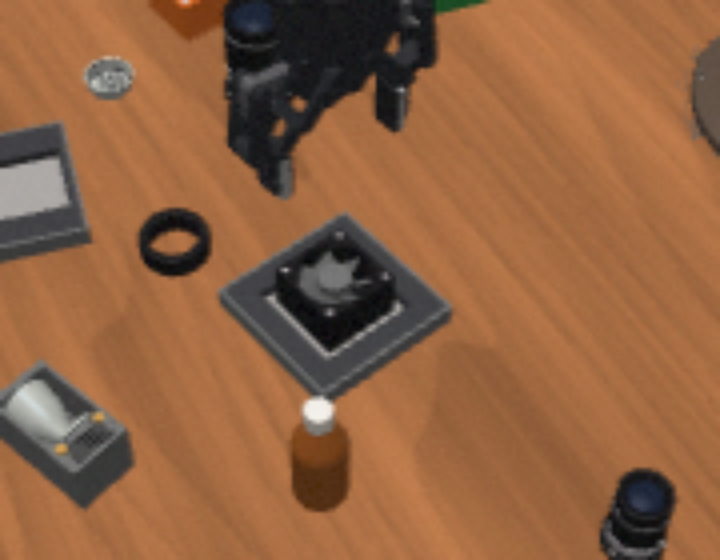

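The fan sits flat and centred in its recess. Lamp next.

```bash
python3 -m pendant '[[0,0,0,0.002,-0.0015,-0.048],[0.5,0.14,0,0,0,0],[0.8,0.23,0,0,0,0],[0.8,0.23,0,0,0,0],[0.8,0.23,0,0,0,0],[0.8,0.2,0.2,0,0,0],[0.4,0.1,0.3,0,0,0],[0,0,0,0,0,0]]'; python3 -c "
from h import *
go(.669,.007,.07,20)"
```

```text
time_s: 10.22
tcp_pos: [0.6658, 0.0085, 0.1055]
orientation: [0.984, 0.177, -0.011, -0.001]
ft_force: [-0.9, 0.3, 0.0]
finger_gap: 1.0
t 10.22 p [665.8   8.5 105.5] yaw 20.35 gap 1.0 F [-0.9  0.3  0. ]
turn z total 0.0019 lvl [-0.002   0.0067] shift [0.05  0.05  0.711]
shift in present axes [0.065 0.055 0.709]
world after-turn axes X [0.94 0.34 0.  ] Y [ 0.34 -0.94  0.  ]
```

```bash
python3 -m pendant '[[0.06,0.05,0.1,-0.002,0.0067,0.002],[0,0,0.3,0,0,0],[0,0,0.3,0,0,0],[0,0,0,0,0,0]]'; python3 -c "
from h import *
go(.669,.007,.011,20)"
```

```text
time_s: 10.72
tcp_pos: [0.6665, 0.0065, 0.0672]
orientation: [0.985, 0.173, -0.001, 0.0]
ft_force: [-0.2, -0.8, 0.1]
finger_gap: 1.0
t 10.72 p [666.5   6.5  67.2] yaw 19.98 gap 1.0 F [-0.2 -0.8  0.1]
turn z total -0.0001 lvl [0.0001 0.0006] shift [0.05  0.008 1.123]
shift in present axes [0.052 0.007 1.123]
world after-turn axes X [0.94 0.34 0.  ] Y [ 0.34 -0.94  0.  ]
```

```bash
python3 -m pendant '[[0.05,0,0.2,0,0,0],[0,0,0.4,0,0,0],[0,0,0.4,0,0,0],[0,0,0.1,0,0,0],[0,0,0,0,0,0]]'; python3 -c "
from h import *
go(.669,.007,.011,20)
p,X=grab('scene');cv2.imwrite('pics/s6.png',cv2.resize(p[150:290,120:300],None,fx=4,fy=4)[:,:,::-1])"
```

```text
time_s: 11.35
tcp_pos: [0.6688, 0.0073, 0.008]
orientation: [0.985, 0.173, -0.001, 0.0]
ft_force: [0.1, -0.8, -0.6]
finger_gap: 1.0
t 11.35 p [668.8   7.3   8. ] yaw 19.98 gap 1.0 F [ 0.1 -0.8 -0.6]
turn z total -0.0001 lvl [0.0001 0.0007] shift [ 0.001  0.008 -0.06 ]
shift in present axes [ 0.001  0.008 -0.06 ]
world after-turn axes X [0.94 0.34 0.  ] Y [ 0.34 -0.94  0.  ]
```

View pics/s6.png

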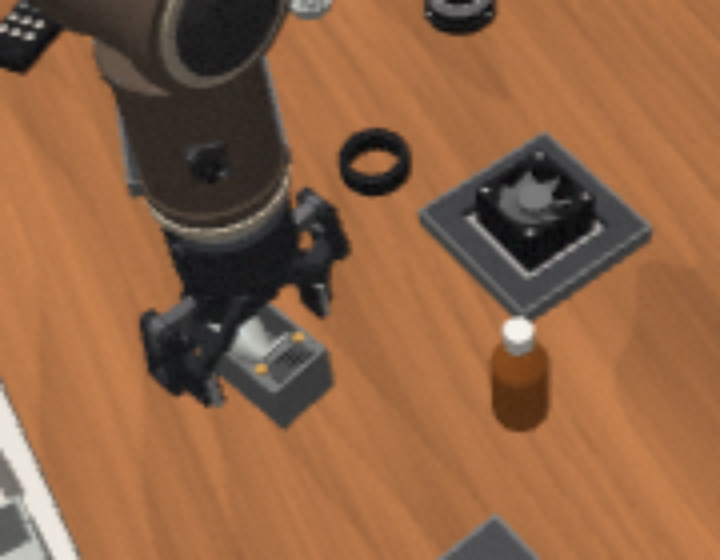

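```bash
python3 -m pendant '[[0,0,-0.09,0,0,0],[0,0,0,0,0,0]]'; python3 -m pendant '[[0,0,0,0,0,0],[0,0,0,0,0,0],[0,0,0,0,0,0],[0,0,0,0,0,0],[0,0,0,0,0,0],[0,0,0,0,0,0],[0,0,0,0,0,0]]' -1 45; python3 -m pendant '[[0,0,-0.2,0,0,0],[0,0,-0.4,0,0,0],[0,0,-0.4,0,0,0],[0,0,0,0,0,0]]'; python3 -c "
from h import *
go(.63,-.228,.14,78)
p,X=grab('scene');cv2.imwrite('pics/s7.png',cv2.resize(p[150:290,120:300],None,fx=4,fy=4)[:,:,::-1])"
```

```text
time_s: 11.65
tcp_pos: [0.6698, 0.0075, 0.0143]
orientation: [0.985, 0.173, -0.0, 0.0]
ft_force: [0.2, -0.3, -0.5]
finger_gap: 1.001
time_s: 12.52
tcp_pos: [0.6705, 0.0075, 0.0155]
orientation: [0.985, 0.173, 0.001, 0.001]
ft_force: [-0.6, 0.9, 0.1]
finger_gap: 0.527
time_s: 13.02
tcp_pos: [0.6701, 0.0075, 0.0691]
orientation: [0.985, 0.173, 0.001, 0.001]
ft_force: [0.1, 0.4, -3.3]
finger_gap: 0.534
t 13.03 p [670.1   7.5  69.1] yaw 19.97 gap 0.534 F [ 0.1  0.4 -3.3]
turn z total -0.3224 lvl [ 0.0005 -0.0003] shift [-4.774  0.195 -1.418]
shift in present axes [-2.361  4.155 -1.415]
world after-turn axes X [0.21 0.98 0.  ] Y [ 0.98 -0.21  0.  ]
```

View pics/s7.png

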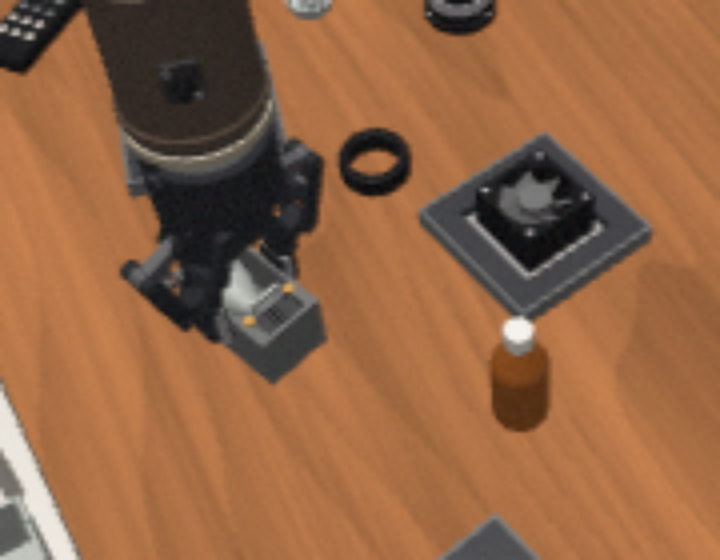

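```bash
python3 -m pendant '[[0,0,-0.4,0,0,-0.04],[0,0,-0.5,0,0,-0.047],[0,0,-0.4,0,0,-0.047],[0,0,0,0,0,-0.047],[0,0,0,0,0,-0.047],[0,0,0,0,0,-0.047],[0,0,0,0,0,-0.047],[-0.4,0.02,0,0,0,0],[-0.8,0.03,0,0,0,0],[-1,0.04,0,0,0,0],[-1,0.04,0,0,0,0],[-0.8,0.03,0,0,0,0],[-0.5,0.03,0,0,0,0],[0,0,0,0,0,0]]'; python3 -c "
from h import *
go(.63,-.228,.0215,78)"
```

```text
time_s: 14.82
tcp_pos: [0.6278, -0.2354, 0.1284]
orientation: [0.777, 0.629, -0.007, -0.001]
ft_force: [0.2, 0.5, -2.2]
finger_gap: 0.528
t 14.82 p [ 627.8 -235.4  128.4] yaw 78.01 gap 0.528 F [ 0.2  0.5 -2.2]
turn z total 0.0001 lvl [-0.0036  0.0032] shift [0.154 0.012 2.138]
shift in present axes [0.175 0.036 2.136]
world after-turn axes X [0.21 0.98 0.  ] Y [ 0.98 -0.21  0.  ]
```

```bash
python3 -m pendant '[[0.15,0.01,0.2,-0.0036,0.0032,0],[0,0,0.6,0,0,0],[0,0,0.5,0,0,0],[0,0,0.2,0,0,0],[0,0,0,0,0,0]]'; python3 -c "
from h import *
go(.63,-.228,.0215,78)
p,X=grab('scene');cv2.imwrite('pics/s8.png',cv2.resize(p[110:250,90:270],None,fx=4,fy=4)[:,:,::-1])"
```

```text
time_s: 15.45
tcp_pos: [0.6297, -0.2217, 0.0497]
orientation: [0.777, 0.629, 0.002, -0.001]
ft_force: [0.3, -0.6, -1.2]
finger_gap: 0.532
t 15.45 p [ 629.7 -221.7   49.7] yaw 77.97 gap 0.532 F [ 0.3 -0.6 -1.2]
turn z total -0.0001 lvl [ 0.0003 -0.0014] shift [-0.122  0.032  0.565]
shift in present axes [-0.125  0.032  0.564]
world after-turn axes X [0.21 0.98 0.  ] Y [ 0.98 -0.21  0.  ]
```

View pics/s8.png

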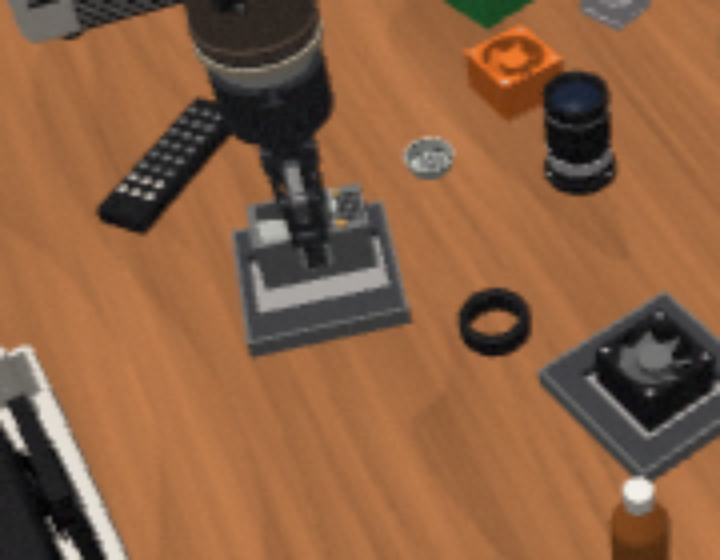

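```bash
python3 -m pendant '[[-0.12,0.03,0,0,0,0],[0,0,0,0,0,0]]'; python3 -c "
from h import *
go(.63,-.228,.0215,78)"; python3 -m pendant '[[0,0,0.2,0,0,0],[0,0,0.15,0,0,0],[0,0,0.12,0,0,0],[0,0,0,0,0,0]]'; python3 -c "
from h import *
go(.63,-.228,.0215,78)
p,X=grab('scene');cv2.imwrite('pics/s9.png',cv2.resize(p[110:250,90:270],None,fx=4,fy=4)[:,:,::-1])"
```

```text
time_s: 15.75
tcp_pos: [0.6314, -0.2283, 0.0522]
orientation: [0.777, 0.629, 0.003, 0.0]
ft_force: [-0.4, -0.3, -2.9]
finger_gap: 0.532
t 15.75 p [ 631.4 -228.3   52.2] yaw 77.97 gap 0.532 F [-0.4 -0.3 -2.9]
turn z total -0.0002 lvl [ 0.0014 -0.0013] shift [ 0.001 -0.029  0.613]
shift in present axes [-0.002 -0.032  0.613]
world after-turn axes X [0.21 0.98 0.  ] Y [ 0.98 -0.21  0.  ]
time_s: 16.25
tcp_pos: [0.6316, -0.2286, 0.0274]
orientation: [0.778, 0.629, 0.003, 0.001]
ft_force: [-0.0, -0.1, -2.3]
finger_gap: 0.536
t 16.25 p [ 631.6 -228.6   27.4] yaw 77.93 gap 0.536 F [-0.  -0.1 -2.3]
turn z total -0.0004 lvl [ 0.0016 -0.0013] shift [ 0.004 -0.035  0.118]
shift in present axes [ 0.004 -0.035  0.117]
world after-turn axes X [0.21 0.98 0.  ] Y [ 0.98 -0.21  0.  ]
```

View pics/s9.png

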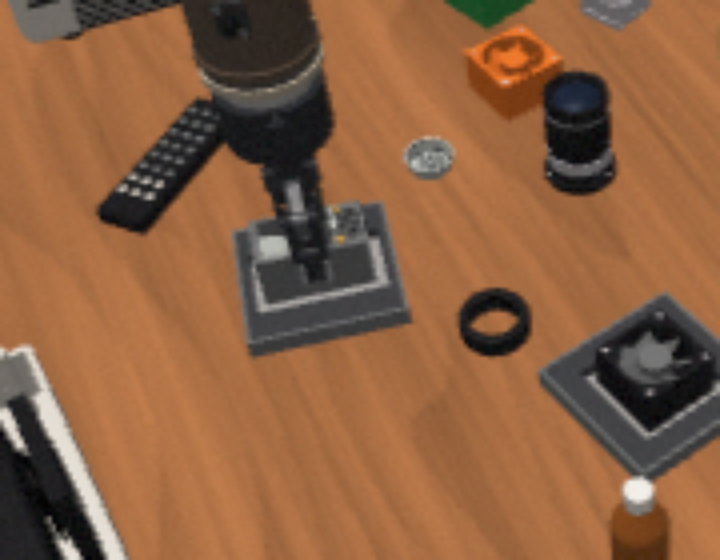

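The lamp has entered the recess with an even gap around it. I'll lower the last few millimetres and release.

```bash
python3 -m pendant '[[0,-0.03,0.07,0,0,0],[0,0,0.06,0,0,0],[0,0,0.03,0,0,0],[0,0,0,0,0,0]]'; python3 -m pendant '[[0,0,0,0,0,0],[0,0,0,0,0,0],[0,0,0,0,0,0],[0,0,0,0,0,0],[0,0,-0.2,0,0,0],[0,0,-0.5,0,0,0],[0,0,-0.8,0,0,0],[0,0,-0.8,0,0,0],[0,0,-0.2,0,0,0],[0,0,0,0,0,0]]' 1 45; python3 -c "
from h import *
go(.3985,-.2445,.17,20)
p,X=grab('scene');cv2.imwrite('pics/s10.png',cv2.resize(p[110:250,90:270],None,fx=4,fy=4)[:,:,::-1])"
```

```text
time_s: 16.8
tcp_pos: [0.6309, -0.2282, 0.022]
orientation: [0.778, 0.629, 0.003, 0.002]
ft_force: [0.5, -0.1, -2.2]
finger_gap: 0.534
time_s: 18.05
tcp_pos: [0.6307, -0.228, 0.1533]
orientation: [0.777, 0.629, 0.004, 0.002]
ft_force: [-0.5, -0.3, -0.7]
finger_gap: 1.001
t 18.05 p [ 630.7 -228.   153.3] yaw 77.97 gap 1.001 F [-0.5 -0.3 -0.7]
turn z total 0.3221 lvl [ 0.0029 -0.0011] shift [-4.476 -1.279 -0.333]
shift in present axes [-1.289 -4.47  -0.378]
world after-turn axes X [0.94 0.34 0.  ] Y [ 0.34 -0.94  0.  ]
```

View pics/s10.png

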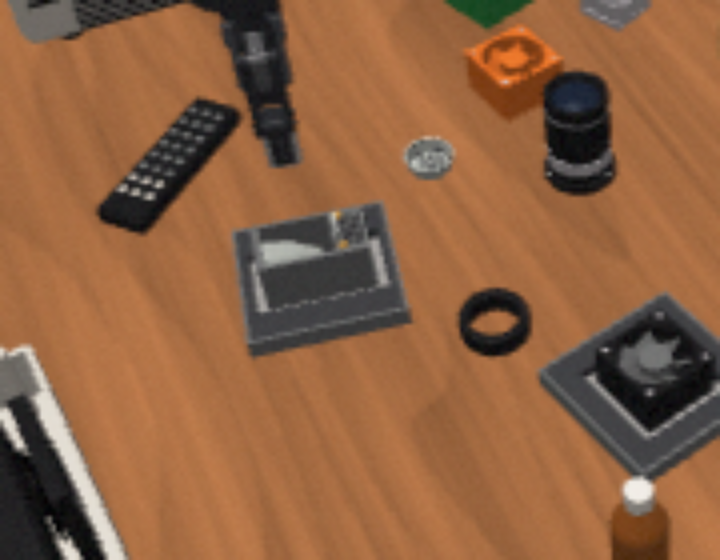

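```bash
cat >> h.py <<'E'
def meas(c,zlo,zhi,r=.06,cams=("scene","top")):
    for n in cams:
        p,X=grab(n);X=X.reshape(-1,3)
        P=X[(np.hypot(*(X[:,:2]-np.array(c)).T)<r)&(X[:,2]>zlo)&(X[:,2]<zhi)]
        if len(P)<10: print(n,"few",len(P));continue
        t=cv2.minAreaRect((P[:,:2]*1000).astype(np.float32))
        A=np.c_[P[:,:2]-np.array(c),np.ones(len(P))];f=np.linalg.lstsq(A,P[:,2],rcond=None)[0]
        print(n,len(P),"rect",np.round(t[0],1),np.round(t[1],1),round(t[2],1),"z pct",np.round(np.percentile(P[:,2],[5,50,95])*1000,1),"slope",np.round(f[:2],3))
E
python3 -c "
from h import *
meas((.63,-.228),.040,.056)
meas((.63,-.228),.028,.08)
meas((.455,-.0105),.036,.056)"
```

```text
scene 300 rect [ 629.1 -227.5] [52.  83.5] 77.6 z pct [40.9 48.2 52.2] slope [-0.045  0.004]
top 177 rect [ 625.  -228.2] [46.  76.8] 78.1 z pct [41.1 48.1 53.7] slope [-0.087  0.028]
scene 441 rect [ 629.4 -227.1] [50.1 83.4] 78.7 z pct [30.4 44.8 52.3] slope [-0.069 -0.055]
top 252 rect [ 625. -228.] [46.  77.6] 77.6 z pct [31.4 46.1 54.7] slope [-0.122  0.011]
scene 293 rect [454.9  -9. ] [62.5 62.6] 13.5 z pct [36.5 42.2 45.7] slope [-0.008 -0.007]
top 166 rect [455.  -11.2] [60.1 59.7] 11.4 z pct [37.2 42.8 47.6] slope [ 0.004 -0.011]
```

Lamp measures centred and flat: tray (630,-228), part (629,-227.5). Long lens next.

```bash
python3 -m pendant '[[0,0,-0.1,0.003,-0.001,0.046],[0,0,0,0,0,0.046],[0,0,0,0,0,0.046],[0,0,0,0,0,0.046],[0,0,0,0,0,0]]'; python3 -c "
from h import *
go(.3985,-.2445,.15,45)"
```

```text
time_s: 19.02
tcp_pos: [0.6289, -0.2272, 0.1531]
orientation: [0.927, 0.374, -0.003, -0.004]
ft_force: [0.7, -1.1, -0.1]
finger_gap: 1.0
t 19.02 p [ 628.9 -227.2  153.1] yaw 43.94 gap 1.0 F [ 0.7 -1.1 -0.1]
turn z total -0.0059 lvl [-0.0028  0.0006] shift [-3.503 -3.014  0.062]
shift in present axes [-3.558 -2.948  0.096]
world after-turn axes X [0.71 0.71 0.  ] Y [ 0.71 -0.71  0.  ]
```

```bash
python3 -m pendant '[[-0.4,-0.33,0,-0.003,0,0],[-0.65,-0.55,0,0,0,0],[-0.7,-0.58,0,0,0,0],[-0.7,-0.58,0,0,0,0],[-0.6,-0.5,0,0,0,0],[-0.4,-0.3,0,0,0,0],[0,0,0,0,0,0]]'; python3 -c "
from h import *
go(.3985,-.2445,.028,44)"
```

```text
time_s: 19.9
tcp_pos: [0.399, -0.2461, 0.1507]
orientation: [0.922, 0.387, -0.002, -0.001]
ft_force: [1.0, 0.1, -0.3]
finger_gap: 1.001
t 19.9 p [ 399.  -246.1  150.7] yaw 45.54 gap 1.001 F [ 1.   0.1 -0.3]
turn z total 0.0086 lvl [-0.0008  0.0011] shift [ 0.016 -0.03   2.455]
shift in present axes [ 0.025 -0.023  2.455]
world after-turn axes X [0.72 0.69 0.  ] Y [ 0.69 -0.72  0.  ]
```

```bash
python3 -m pendant '[[0,-0.02,0.3,0,0,0],[0,0,0.4,0,0,0],[0,0,0.1,0,0,0],[0,0,0,0,0,0]]'; python3 -c "
from h import *
go(.3985,-.2445,.028,45.5)"
```

```text
time_s: 20.4
tcp_pos: [0.4018, -0.244, 0.1079]
orientation: [0.921, 0.391, -0.001, -0.001]
ft_force: [-0.5, -0.8, 0.4]
finger_gap: 0.999
t 20.4 p [ 401.8 -244.   107.9] yaw 45.98 gap 0.999 F [-0.5 -0.8  0.4]
turn z total 0.0027 lvl [-0.0007  0.0001] shift [-0.054 -0.041  1.598]
shift in present axes [-0.053 -0.038  1.598]
world after-turn axes X [0.7  0.71 0.  ] Y [ 0.71 -0.7   0.  ]
```

```bash
python3 -m pendant '[[-0.05,-0.04,0.2,0,0,0],[0,0,0.4,0,0,0],[0,0,0.4,0,0,0],[0,0,0.4,0,0,0],[0,0,0.15,0,0,0],[0,0,0,0,0,0]]'; python3 -c "
from h import *
go(.3985,-.2445,.028,45.5)
p,X=grab('scene');cv2.imwrite('pics/s11.png',cv2.resize(p[70:210,150:330],None,fx=4,fy=4)[:,:,::-1])"
```

```text
time_s: 21.15
tcp_pos: [0.3998, -0.2447, 0.0281]
orientation: [0.92, 0.391, 0.0, 0.0]
ft_force: [-0.7, -0.7, 0.9]
finger_gap: 0.999
t 21.15 p [ 399.8 -244.7   28.1] yaw 46.08 gap 0.999 F [-0.7 -0.7  0.9]
turn z total 0.0032 lvl [ 0.0002 -0.0001] shift [-0.015 -0.021  0.002]
shift in present axes [-0.015 -0.021  0.002]
world after-turn axes X [0.7  0.71 0.  ] Y [ 0.71 -0.7   0.  ]
```

View pics/s11.png

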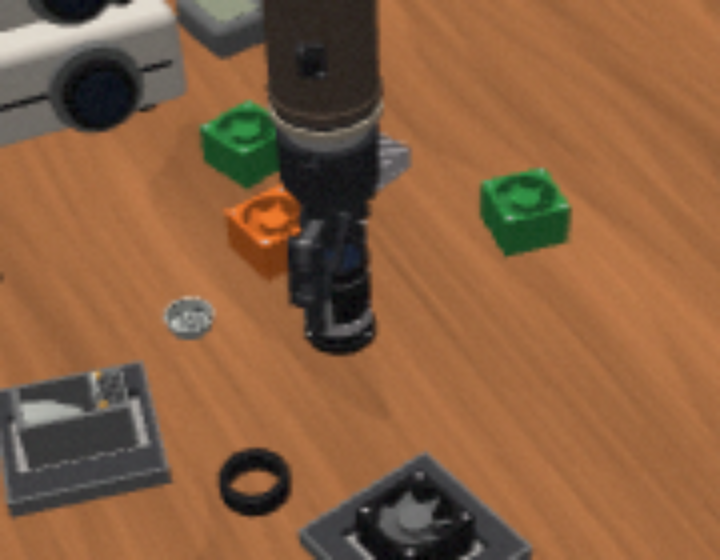

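```bash
python3 -m pendant '[[0,0,0,0,0,0],[0,0,0,0,0,0],[0,0,0,0,0,0],[0,0,0,0,0,0],[0,0,0,0,0,0],[0,0,0,0,0,0],[0,0,0,0,0,0]]' -1 70; python3 -m pendant '[[0,0,-0.2,0,0,0],[0,0,-0.4,0,0,0],[0,0,-0.4,0,0,0],[0,0,0,0,0,0]]'; python3 -c "
from h import *
go(.631,.252,.18,45)
p,X=grab('scene');cv2.imwrite('pics/s12.png',cv2.resize(p[70:210,150:330],None,fx=4,fy=4)[:,:,::-1])"
```

```text
time_s: 22.08
tcp_pos: [0.4007, -0.2453, 0.03]
orientation: [0.92, 0.391, 0.001, 0.002]
ft_force: [-0.3, -0.3, -1.9]
finger_gap: 0.597
time_s: 22.58
tcp_pos: [0.3991, -0.2447, 0.0815]
orientation: [0.92, 0.391, 0.0, 0.0]
ft_force: [0.6, -0.3, -5.8]
finger_gap: 0.59
t 22.57 p [ 399.1 -244.7   81.5] yaw 46.06 gap 0.59 F [ 0.6 -0.3 -5.8]
turn z total 0.0059 lvl [ 0.0003 -0.0001] shift [10.304 -3.745 -1.969]
shift in present axes [10.372 -3.552 -1.97 ]
world after-turn axes X [0.71 0.71 0.  ] Y [ 0.71 -0.71  0.  ]
```

View pics/s12.png

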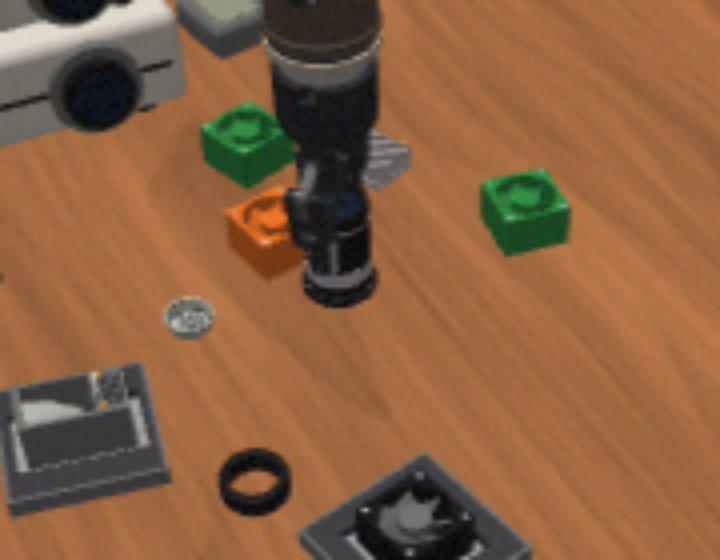

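```bash
python3 -m pendant '[[0,0,-0.4,0,0,0],[0,0,-0.6,0,0,0],[0,0,-0.6,0,0,0],[0.2,-0.07,-0.4,0,0,0],[0.5,-0.17,0,0,0,0],[0.8,-0.27,0,0,0,0],[0.9,-0.31,0,0,0,0],[0.9,-0.31,0,0,0,0],[0.9,-0.31,0,0,0,0],[0.9,-0.31,0,0,0,0],[0.9,-0.31,0,0,0,0],[0.9,-0.31,0,0,0,0],[0.9,-0.31,0,0,0,0],[0.9,-0.31,0,0,0,0],[0.8,-0.27,0,0,0,0],[0.5,-0.17,0,0,0,0],[0.2,-0.07,0,0,0,0],[0,0,0,0,0,0]]'; python3 -c "
from h import *
go(.631,.252,.036,46)"
```

```text
time_s: 24.88
tcp_pos: [0.6243, 0.2527, 0.1579]
orientation: [0.922, 0.387, -0.015, -0.005]
ft_force: [-0.0, 0.3, -5.5]
finger_gap: 0.594
t 24.88 p [624.3 252.7 157.9] yaw 45.55 gap 0.594 F [-0.   0.3 -5.5]
turn z total -0.0025 lvl [-0.0066  0.0078] shift [0.084 0.106 2.437]
shift in present axes [0.144 0.156 2.432]
world after-turn axes X [0.69 0.72 0.  ] Y [ 0.72 -0.69  0.  ]
```

```bash
python3 -m pendant '[[0.08,0.1,0.2,-0.0066,0.0078,0],[0,0,0.5,0,0,0],[0,0,0.6,0,0,0],[0,0,0.4,0,0,0],[0,0,0.1,0,0,0],[0,0,0,0,0,0]]'; python3 -c "
from h import *
go(.631,.252,.036,46)"
```

```text
time_s: 25.62
tcp_pos: [0.6307, 0.2422, 0.0646]
orientation: [0.924, 0.383, -0.001, 0.003]
ft_force: [0.6, 1.0, -4.4]
finger_gap: 0.596
t 25.62 p [630.7 242.2  64.6] yaw 45.08 gap 0.596 F [ 0.6  1.  -4.4]
turn z total -0.0051 lvl [0.0015 0.0013] shift [ 0.145 -0.132  0.573]
shift in present axes [ 0.146 -0.137  0.571]
world after-turn axes X [0.69 0.72 0.  ] Y [ 0.72 -0.69  0.  ]
```

```bash
python3 -m pendant '[[0.14,-0.13,0,0.0015,0.0013,0],[0,0,0,0,0,0]]'; python3 -c "
from h import *
go(.631,.252,.036,46)
p,X=grab('scene');cv2.imwrite('pics/s13.png',cv2.resize(p[220:380,150:350],None,fx=4,fy=3.75)[:,:,::-1])"
```

```text
time_s: 25.88
tcp_pos: [0.632, 0.2532, 0.0667]
orientation: [0.924, 0.383, 0.002, -0.0]
ft_force: [-0.7, 0.1, -5.0]
finger_gap: 0.589
t 25.88 p [632.  253.2  66.7] yaw 45.08 gap 0.589 F [-0.7  0.1 -5. ]
turn z total -0.0051 lvl [ 0.0001 -0.001 ] shift [-0.032  0.003  0.613]
shift in present axes [-0.034  0.003  0.613]
world after-turn axes X [0.69 0.72 0.  ] Y [ 0.72 -0.69  0.  ]
```

View pics/s13.png

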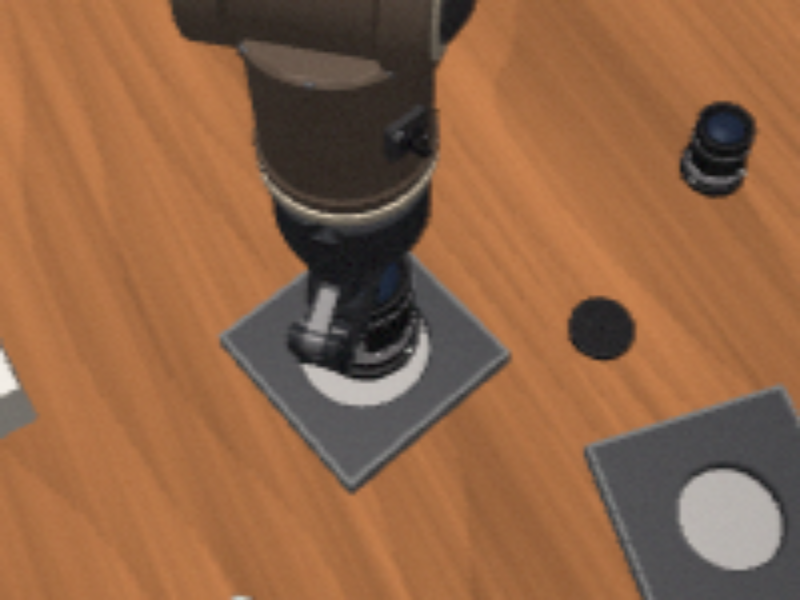

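```bash
cat >> h.py <<'E'
def proj(n,w):
    c=imaging.calibration(n);T=np.linalg.inv(c["world_from_camera"]);q=T[:3,:3]@np.array(w)+T[:3,3]
    return cv2.projectPoints(np.array([[q[0],-q[1],-q[2]]]),np.zeros(3),np.zeros(3),c["intrinsics"],c["D"])[0].ravel()
E
python3 -c "
from h import *
for w in [(.632,.253,.036),(.632,.253,.006),(.631,.252,.016)]:
  u=proj('scene',w);print(w,(u-[150,220])*[4,3.75])
meas((.632,.252),.03,.06,.045,('scene',))
meas((.632,.252),.03,.045,.045,('scene',))
meas((.632,.252),.045,.09,.033)
"
```

```text
(0.632, 0.253, 0.036) [360.33633096 330.3298267 ]
(0.632, 0.253, 0.006) [362.07852518 349.5545422 ]
(0.631, 0.252, 0.016) [362.25539049 341.10813813]
scene 110 rect [624.2 273.2] [56.  20.2] 16.3 z pct [39.3 44.5 57.2] slope [-0.005  0.034]
scene 58 rect [624.3 272.8] [55.8 19.4] 16.0 z pct [37.9 42.6 44.8] slope [-0.02  -0.024]
scene 123 rect [623.  272.9] [53.2 16.6] 18.9 z pct [45.6 67.5 88. ] slope [-0.013  1.015]
top few 0
```

```bash
cat >> h.py <<'E'
from scipy.optimize import least_squares
def circ(c,zlo,zhi,rad,rs=.05,n="scene"):
    p,X=grab(n);X=X.reshape(-1,3)
    P=X[(np.hypot(*(X[:,:2]-np.array(c)).T)<rs)&(X[:,2]>zlo)&(X[:,2]<zhi)]
    f=least_squares(lambda q:np.hypot(P[:,0]-q[0],P[:,1]-q[1])-rad,c,loss="soft_l1",f_scale=.002)
    print("circle",len(P),np.round(f.x*1000,1),"res",np.round(np.median(abs(f.fun))*1000,1))
E
python3 -c "
from h import *
circ((.632,.252),.035,.045,.030,.036)
circ((.632,.252),.048,.066,.026,.033)"
```

```text
circle 72 [630.  250.8] res 1.2
circle 41 [629.1 252.5] res 0.3
```

Circle fits put the lens axis at (630,251), and the tray centre is (631,252). Lowering.

```bash
python3 -m pendant '[[0,0,0.2,0,0,0],[0,0,0.15,0,0,0],[0,0,0.12,0,0,0],[0,0,0.05,0,0,0],[0,0,0,0,0,0]]'; python3 -c "
from h import *
go(.631,.252,.036,45)
p,X=grab('scene');cv2.imwrite('pics/s14.png',cv2.resize(p[220:380,150:350],None,fx=4,fy=3.75)[:,:,::-1])"
```

```text
time_s: 26.85
tcp_pos: [0.6315, 0.2506, 0.0367]
orientation: [0.924, 0.383, -0.0, 0.0]
ft_force: [-0.1, 0.8, -5.5]
finger_gap: 0.593
t 26.85 p [631.5 250.6  36.7] yaw 44.98 gap 0.593 F [-0.1  0.8 -5.5]
turn z total -0.0001 lvl [0.0001 0.0002] shift [ 0.012 -0.027  0.014]
shift in present axes [ 0.012 -0.027  0.014]
world after-turn axes X [0.71 0.71 0.  ] Y [ 0.71 -0.71  0.  ]
```

View pics/s14.png

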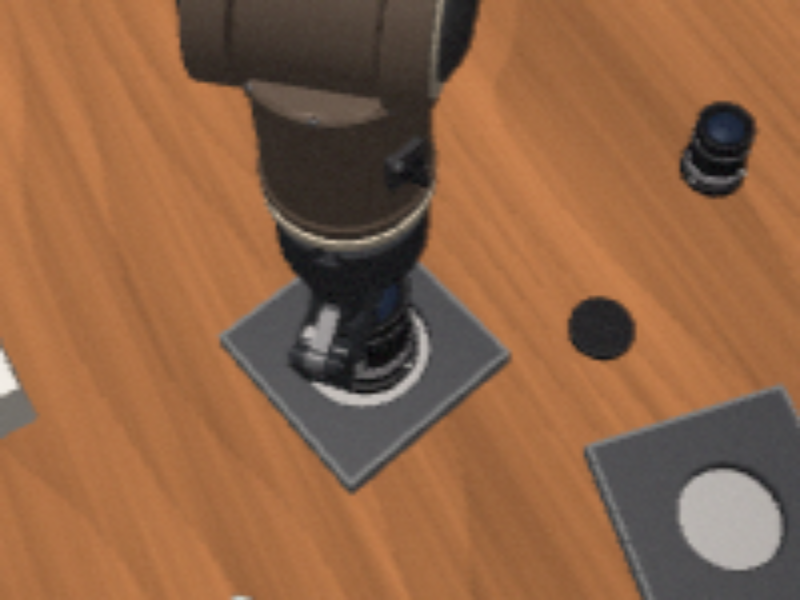

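```bash
python3 -m pendant '[[0,0,0.03,0,0,0],[0,0,0.02,0,0,0],[0,0,0,0,0,0]]'
```

```text
time_s: 27.28
tcp_pos: [0.632, 0.251, 0.0362]
orientation: [0.924, 0.383, 0.001, 0.001]
ft_force: [0.0, -0.4, -4.7]
finger_gap: 0.59
```

```bash
python3 -m pendant '[[0,0,0.05,0,0,0],[0,0,0.03,0,0,0],[0,0,0,0,0,0]]'
```

```text
time_s: 27.65
tcp_pos: [0.6322, 0.2511, 0.0362]
orientation: [0.924, 0.382, 0.001, 0.001]
ft_force: [-0.2, 0.8, -5.2]
finger_gap: 0.599
```

```bash
python3 -m pendant '[[0,0,0.1,0,0,0],[0,0,0.05,0,0,0]]';  python3 -m pendant '[[0,0,0,0,0,0],[0,0,0,0,0,0],[0,0,0,0,0,0],[0,0,0,0,0,0],[0,0,-0.2,0,0,0],[0,0,-0.5,0,0,0],[0,0,-0.8,0,0,0],[0,0,-0.8,0,0,0],[0,0,-0.3,0,0,0],[0,0,0,0,0,0]]' 1 70; python3 -c "
from h import *
go(.3768,.247,.15,45)
p,X=grab('scene');cv2.imwrite('pics/s15.png',cv2.resize(p[220:380,150:350],None,fx=4,fy=3.75)[:,:,::-1])
circ((.631,.252),.050,.08,.026,.033)"
```

```text
time_s: 27.9
tcp_pos: [0.6325, 0.2512, 0.036]
orientation: [0.924, 0.382, 0.002, 0.003]
ft_force: [-6.5, -3.9, 9.8]
finger_gap: 0.593
time_s: 29.15
tcp_pos: [0.6325, 0.2528, 0.1713]
orientation: [0.924, 0.382, 0.003, 0.002]
ft_force: [0.4, -1.1, -0.5]
finger_gap: 1.003
t 29.15 p [632.5 252.8 171.3] yaw 44.97 gap 1.003 F [ 0.4 -1.1 -0.5]
turn z total -0.0002 lvl [ 0.0021 -0.0015] shift [-3.699 -3.535  0.427]
shift in present axes [-3.702 -3.536  0.386]
world after-turn axes X [0.71 0.71 0.  ] Y [ 0.71 -0.71  0.  ]
circle 131 [630.  252.4] res 0.3
```

View pics/s15.png

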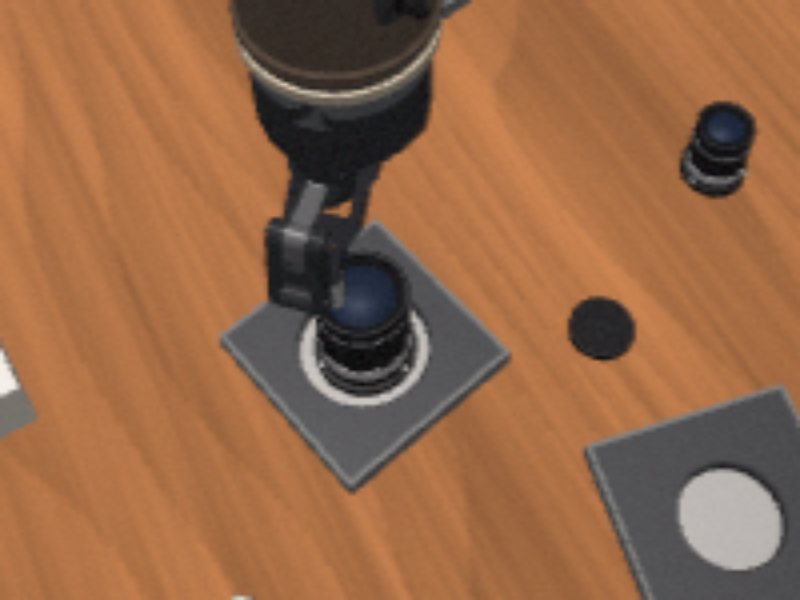

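The long lens is seated at (630,252). Short lens next.

```bash
python3 -m pendant '[[-0.3,-0.3,0,0.002,-0.0015,0],[-0.6,-0.57,0,0,0,0],[-0.65,-0.62,0,0,0,0],[-0.65,-0.62,0,0,0,0],[-0.65,-0.62,0,0,0,0],[-0.5,-0.47,0.2,0,0,0],[-0.3,-0.3,0.2,0,0,0],[0,0,0,0,0,0]]'; python3 -c "
from h import *
go(.3768,.247,.024,45)"
```

```text
time_s: 30.25
tcp_pos: [0.3656, 0.2417, 0.1382]
orientation: [0.924, 0.382, -0.011, -0.0]
ft_force: [0.6, -0.9, 0.2]
finger_gap: 1.001
t 30.25 p [365.6 241.7 138.2] yaw 44.92 gap 1.001 F [ 0.6 -0.9  0.2]
turn z total -0.0004 lvl [-0.0028  0.0066] shift [0.233 0.083 2.284]
shift in present axes [0.281 0.102 2.278]
world after-turn axes X [0.71 0.71 0.  ] Y [ 0.71 -0.71  0.  ]
```

```bash
python3 -m pendant '[[0.23,0.08,0.2,-0.0028,0.0066,0],[0,0,0.5,0,0,0],[0,0,0.3,0,0,0],[0,0,0,0,0,0]]'; python3 -c "
from h import *
go(.3768,.247,.024,45)"
```

```text
time_s: 30.75
tcp_pos: [0.3797, 0.2465, 0.0853]
orientation: [0.925, 0.381, -0.0, -0.0]
ft_force: [-0.5, -0.5, 0.3]
finger_gap: 1.0
t 30.75 p [379.7 246.5  85.3] yaw 44.77 gap 1.0 F [-0.5 -0.5  0.3]
turn z total -0.0013 lvl [-0.0003  0.0001] shift [-0.034 -0.047  1.226]
shift in present axes [-0.034 -0.046  1.226]
world after-turn axes X [0.71 0.71 0.  ] Y [ 0.71 -0.71  0.  ]
```

```bash
python3 -m pendant '[[-0.03,-0.05,0.2,0,0,0],[0,0,0.4,0,0,0],[0,0,0.4,0,0,0],[0,0,0.15,0,0,0],[0,0,0,0,0,0]]'; python3 -c "
from h import *
go(.3768,.247,.024,45)
p,X=grab('scene');cv2.imwrite('pics/s16.png',cv2.resize(p[170:330,250:450],None,fx=4,fy=3.75)[:,:,::-1])"
```

```text
time_s: 31.38
tcp_pos: [0.3782, 0.2485, 0.0272]
orientation: [0.925, 0.381, 0.001, -0.001]
ft_force: [-1.0, 0.1, -0.2]
finger_gap: 1.002
t 31.38 p [378.2 248.5  27.2] yaw 44.73 gap 1.002 F [-1.   0.1 -0.2]
turn z total -0.0015 lvl [-0.0001 -0.0009] shift [-0.041  0.002  0.064]
shift in present axes [-0.041  0.003  0.064]
world after-turn axes X [0.71 0.71 0.  ] Y [ 0.71 -0.71  0.  ]
```

View pics/s16.png

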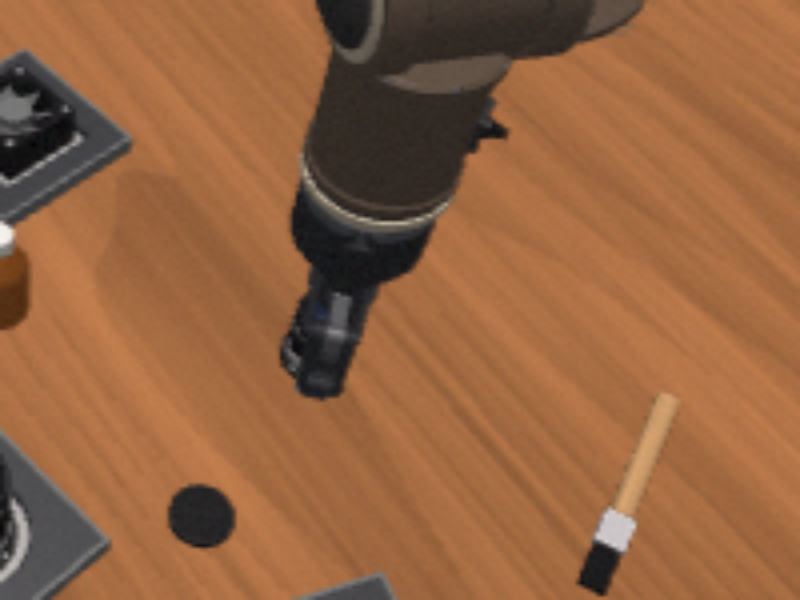

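```bash
python3 -m pendant '[[-0.04,0,0.07,0,0,0],[0,0,0,0,0,0]]'; python3 -m pendant '[[0,0,0,0,0,0],[0,0,0,0,0,0],[0,0,0,0,0,0],[0,0,0,0,0,0],[0,0,0,0,0,0],[0,0,0,0,0,0],[0,0,0,0,0,0],[0,0,0,0,0,0]]' -1 50; python3 -m pendant '[[0,0,-0.2,0,0,0],[0,0,-0.4,0,0,0],[0,0,-0.4,0,0,0],[0,0,0,0,0,0]]'; python3 -c "
from h import *
go(.505,.4357,.13,45)
p,X=grab('scene');cv2.imwrite('pics/s17.png',cv2.resize(p[170:330,250:450],None,fx=4,fy=3.75)[:,:,::-1])"
```

```text
time_s: 31.68
tcp_pos: [0.3774, 0.2475, 0.0248]
orientation: [0.925, 0.38, 0.002, -0.001]
ft_force: [0.3, 0.1, -0.5]
finger_gap: 0.999
time_s: 32.67
tcp_pos: [0.378, 0.2476, 0.0256]
orientation: [0.925, 0.38, 0.003, -0.001]
ft_force: [0.0, -0.4, 1.5]
finger_gap: 0.411
time_s: 33.17
tcp_pos: [0.3771, 0.2474, 0.0778]
orientation: [0.925, 0.381, 0.002, -0.001]
ft_force: [0.3, -0.0, -2.0]
finger_gap: 0.408
t 33.17 p [377.1 247.4  77.8] yaw 44.73 gap 0.408 F [ 0.3 -0.  -2. ]
turn z total -0.0015 lvl [ 0.0002 -0.0016] shift [ 4.472 -0.854 -1.044]
shift in present axes [ 4.474 -0.875 -1.021]
world after-turn axes X [0.71 0.71 0.  ] Y [ 0.71 -0.71  0.  ]
```

View pics/s17.png

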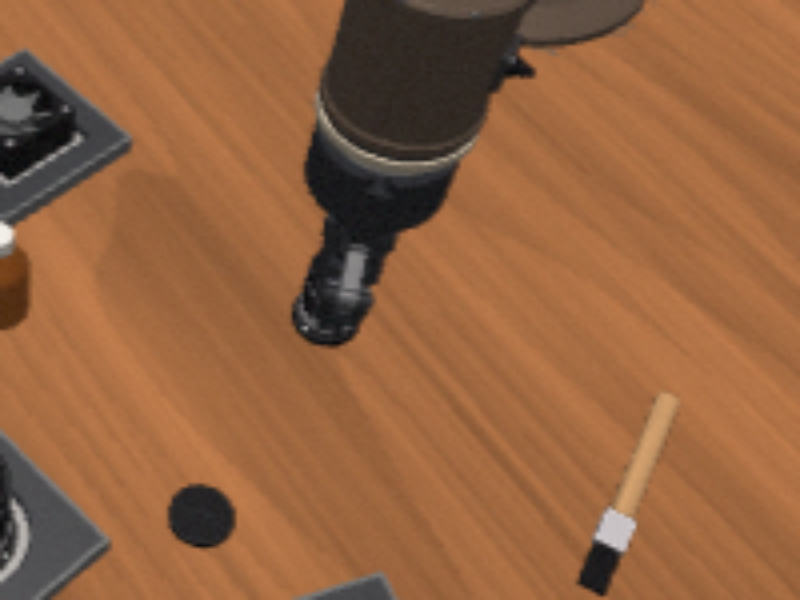

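The short lens is held. Moving it to the small round tray; the placing TCP z is about 0.0315.

```bash
python3 -m pendant '[[0,0,-0.4,0,0,0],[0.2,-0.04,-0.5,0,0,0],[0.5,-0.1,-0.1,0,0,0],[0.8,-0.16,0,0,0,0],[0.9,-0.17,0,0,0,0],[0.9,-0.17,0,0,0,0],[0.7,-0.14,0,0,0,0],[0.4,-0.07,0,0,0,0],[0,0,0,0,0,0],[0,0,0,0,0,0]]'; python3 -c "
from h import *
go(.505,.4357,.0315,44.7)"
```

```text
time_s: 34.48
tcp_pos: [0.5036, 0.431, 0.1157]
orientation: [0.925, 0.379, -0.005, 0.004]
ft_force: [-0.3, -0.9, -1.1]
finger_gap: 0.408
t 34.48 p [503.6 431.  115.7] yaw 44.56 gap 0.408 F [-0.3 -0.9 -1.1]
turn z total -0.0008 lvl [0.0008 0.004 ] shift [ 0.086 -0.047  1.684]
shift in present axes [ 0.107 -0.052  1.683]
world after-turn axes X [0.71 0.7  0.  ] Y [ 0.7  -0.71  0.  ]
```

```bash
python3 -m pendant '[[0.09,-0.05,0.2,0.0008,0.004,0],[0,0,0.4,0,0,0],[0,0,0.3,0,0,0],[0,0,0.1,0,0,0],[0,0,0,0,0,0]]'; python3 -c "
from h import *
go(.505,.4357,.0315,44.7)"
```

```text
time_s: 35.1
tcp_pos: [0.5043, 0.4329, 0.0608]
orientation: [0.926, 0.379, -0.001, 0.001]
ft_force: [-0.9, 0.6, -2.1]
finger_gap: 0.413
t 35.1 p [504.3 432.9  60.8] yaw 44.5 gap 0.413 F [-0.9  0.6 -2.1]
turn z total -0.0011 lvl [0.0004 0.0007] shift [ 0.049 -0.03   0.585]
shift in present axes [ 0.05  -0.031  0.585]
world after-turn axes X [0.71 0.7  0.  ] Y [ 0.7  -0.71  0.  ]
```

```bash
python3 -m pendant '[[0.05,-0.03,0,0,0,0],[0,0,0,0,0,0]]'; python3 -c "
from h import *
go(.505,.4357,.0315,44.7)
circ((.505,.4357),.03,.042,.021,.028)
circ((.505,.4357),.044,.058,.018,.025)
p,X=grab('scene');cv2.imwrite('pics/s18.png',cv2.resize(p[224:384,240:440],None,fx=4,fy=3.75)[:,:,::-1])"
```

```text
time_s: 35.35
tcp_pos: [0.5054, 0.4365, 0.0616]
orientation: [0.926, 0.379, -0.0, 0.001]
ft_force: [0.5, 0.2, -1.7]
finger_gap: 0.404
t 35.35 p [505.4 436.5  61.6] yaw 44.5 gap 0.404 F [ 0.5  0.2 -1.7]
turn z total -0.0011 lvl [0.0003 0.0003] shift [-0.018  0.005  0.602]
shift in present axes [-0.017  0.005  0.602]
world after-turn axes X [0.71 0.7  0.  ] Y [ 0.7  -0.71  0.  ]
circle 14 [504.5 435.9] res 0.4
circle 26 [505.4 434.4] res 0.5
```

View pics/s18.png

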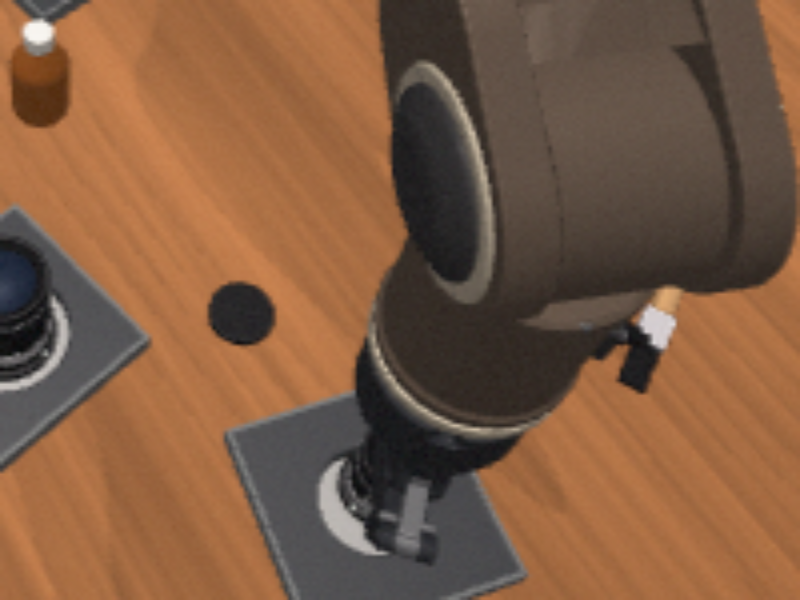

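Fits place the lens at (505,435), which matches the tray. Lowering.

```bash
python3 -m pendant '[[0,0,0.2,0,0,0],[0,0,0.15,0,0,0],[0,0,0.12,0,0,0],[0,0,0.08,0,0,0],[0,0,0,0,0,0]]'; python3 -c "
from h import *
go(.505,.4357,.0315,44.7)"
```

```text
time_s: 36.12
tcp_pos: [0.5054, 0.4358, 0.0318]
orientation: [0.926, 0.379, -0.0, 0.001]
ft_force: [-0.2, -1.2, 0.1]
finger_gap: 0.409
t 36.12 p [505.4 435.8  31.8] yaw 44.48 gap 0.409 F [-0.2 -1.2  0.1]
turn z total -0.0012 lvl [0.0005 0.0005] shift [-0.007 -0.004  0.006]
shift in present axes [-0.007 -0.004  0.006]
world after-turn axes X [0.71 0.7  0.  ] Y [ 0.7  -0.71  0.  ]
```

The wrist force has risen to about 0, so the lens rests on the floor. Releasing.

```bash
python3 -m pendant '[[0,0,0.04,0,0,0],[0,0,0,0,0,0]]'; python3 -m pendant '[[0,0,0,0,0,0],[0,0,0,0,0,0],[0,0,0,0,0,0],[0,0,0,0,0,0],[0,0,0,0,0,0],[0,0,-0.2,0,0,0],[0,0,-0.5,0,0,0],[0,0,-0.8,0,0,0],[0,0,-0.8,0,0,0],[0,0,-0.3,0,0,0],[0,0,0,0,0,0]]' 1 50; python3 -m pendant '[[0,0,-0.5,0,0,0],[-0.5,0,-0.5,0,0,0],[-0.8,0,0,0,0,0],[-0.8,0,0,0,0,0],[-0.8,0,0,0,0,0],[0,0,0,0,0,0]]'; python3 -c "
from h import *
circ((.505,.4357),.03,.058,.018,.025)
circ((.631,.252),.05,.08,.026,.033)
meas((.505,.4357),.05,.08,.03)
meas((.631,.252),.075,.1,.04)
meas((.63,-.228),.040,.058)
meas((.455,-.0105),.036,.056)
meas((.5335,.115),.085,.11,.04)
p,X=grab('top');cv2.imwrite('pics/t1.png',cv2.resize(p[100:290,90:420],None,fx=2.4,fy=2.4)[:,:,::-1])
p,X=grab('scene');cv2.imwrite('pics/s19.png',cv2.resize(p,None,fx=1.5,fy=1.5)[:,:,::-1])
s=pose()[0];print(s['time_s'],s['tcp_pos'],s['ft_force'])"
```

```text
time_s: 36.38
tcp_pos: [0.5056, 0.436, 0.0323]
orientation: [0.926, 0.378, 0.0, 0.001]
ft_force: [0.3, -0.2, -1.1]
finger_gap: 0.407
time_s: 37.75
tcp_pos: [0.5053, 0.4367, 0.1681]
orientation: [0.926, 0.379, 0.0, 0.001]
ft_force: [-0.0, -0.5, -0.9]
finger_gap: 0.998
time_s: 38.5
tcp_pos: [0.3965, 0.3286, 0.2101]
orientation: [0.926, 0.378, -0.006, 0.003]
ft_force: [-0.0, 0.4, 0.5]
finger_gap: 0.997
circle 86 [505.4 434.8] res 0.3
circle 130 [630.  252.3] res 0.3
scene 308 rect [505.6 435.5] [36.4 34.9] 12.1 z pct [53.6 63.7 66.4] slope [-0.12  -0.057]
top 106 rect [504.1 433.4] [35.  34.1] 71.4 z pct [54.9 62.9 67.8] slope [-0.041  0.125]
scene 497 rect [630.6 253.2] [50.7 51.7] 13.6 z pct [78.9 87.2 90.7] slope [-0.008 -0.062]
top 204 rect [628.2 254.1] [50.5 49.9] 45.1 z pct [80.5 86.5 91.3] slope [0.039 0.02 ]
scene 299 rect [ 629.3 -227.4] [50.7 83.6] 79.1 z pct [40.6 48.4 52.4] slope [-0.052 -0.013]
top 220 rect [ 629.8 -228.7] [46.2 85.4] 77.3 z pct [41.4 48.3 53.2] slope [-0.046  0.01 ]
scene 287 rect [454.6  -9.3] [62.4 62.6] 11.4 z pct [37.1 42.7 46. ] slope [0.002 0.004]
top 173 rect [454.9 -11.4] [60. 60.] 11.7 z pct [36.8 42.5 47. ] slope [-0.012  0.009]
scene 56 rect [534.8 117.4] [17.7 17. ] 35.6 z pct [86.9 94.1 96.4] slope [-0.145 -0.227]
top 30 rect [532.9 114.1] [16.7 16.9] 0.6 z pct [89.1 94.4 98.8] slope [ 0.155 -0.067]
39.2 [0.39822211 0.33125933 0.21132004] [-0.69931504  0.51783172  0.1379193 ]
```

View pics/s19.png

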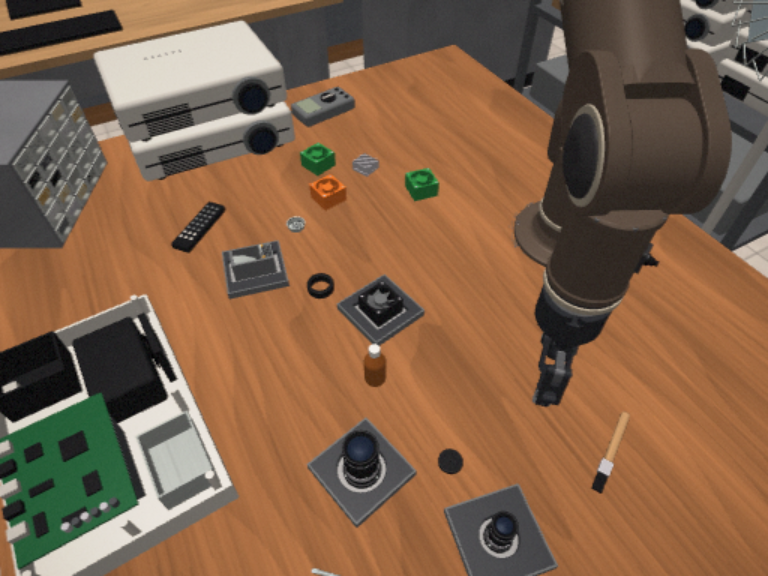

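View pics/t1.png

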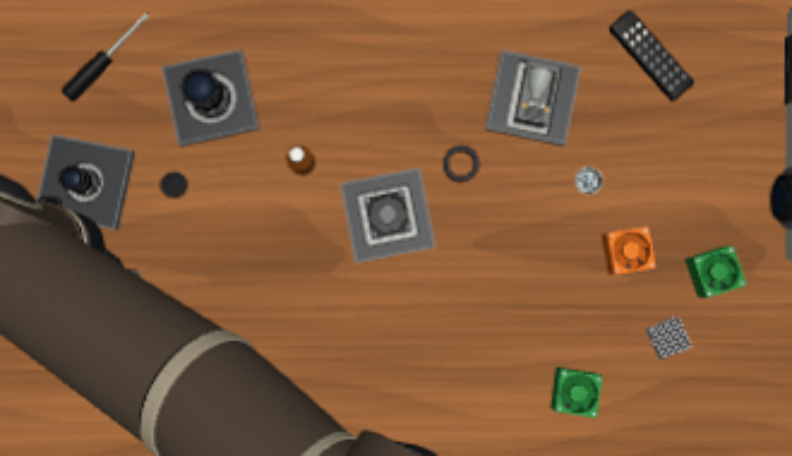

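All four parts sit in their recesses, the bottle is standing and the arm is clear. Handing in.

```bash
python3 -c "
from plant import job
print(job.sign_off())"
```

```text
the job is handed in; nothing more can be done
None
```

The fan, lamp module, long lens and short lens are each in the tray cut for them. All four were lowered onto the recess floor before release, and I handed in at about 39 s of the 109 s allowed.

**Positions:** in the last camera check every part was within about 3 mm of its recess centre, and the fan and lamp lined up with their trays.

**Heights:** the tops measured within a few millimetres of where they should be for parts sitting on the recess floor. Depth noise does not allow a finer check than that.

**Upright:** both pictures show all four upright. The plane fits I ran on the lens and bottle tops were not a clean test of tilt: they gave slopes up to 0.13 on the short lens and 0.27 on the bottle cap. Those surfaces are small and curved, and the two cameras gave different slopes.

**Other things on the bench:** the bottle stands where it was, the green and orange fans were not touched, and the arm finished clear of everything with the gripper open.

**Forces:** none of the wrist readings I took came near the limit. The largest was about 12 N, when I pressed the long lens onto its floor.

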